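# Clear the inspection plate and hold the loupe over the air cap

## Robot

A 6-joint arm with a two-finger parallel gripper is mounted at the origin on the work surface. World frame = base frame: x ahead of the robot, y to its left, z up, the work surface at z = 0. Lengths are in m, angles in degrees, forces in N, time in s.
With the tool pointing down it reaches from about 0.4 to 0.825 m from the base axis. Payload 7 kg.
Tool frame: the origin (TCP) lies between the finger pads; the fingertips stand 19 mm ahead of it and the grasp point (between the pads) is the TCP; x points along the fingers, y is the direction in which the jaws open and shut, and the axes are right-handed (so a half turn about x gives the same grasp; the last joint's range is limited). The gripper opens to 88 mm and grips with 3 to 60 N. Pads are 19 mm wide; open, the fingers measure 130 mm over their backs; the gripper's body (78 mm by 193 mm) begins 47 mm behind the grasp point.
Start: joints at [79.819, 20.546, 0.682, 0, -70.136, -16.507], TCP at [0.303, 0.603, 0.246] pointing down, gripper open.
Joint ranges: [-176.03, 176.03], [-82.01, 121.73], [-58.28, 71.71], [-173.87, 95.51], [-174.79, -0.11], [-173.66, 173.66]. Speed limits (degrees/s): [136.94, 136.94, 172.46, 180, 180, 180].

## Interface

Orientations are given as [roll, pitch, yaw] about the fixed x, y, z axes, in that order (R = Rz(yaw) Ry(pitch) Rx(roll)).
In Python, from plant import * gives the robot as it stands.
- The arm moves only by the tool step_arm, never from a script. Its argument "steps" is a list of rows, each a list of 2 entries, a list of its own where there are three numbers: the shift along the tool's x, y, z in units of 0.02 m (1.0 is 0.02 m), then the turn about the tool's x in units of 6 degrees (1.0 is 6 degrees). A call has 1 to 20 rows; each row shifts and turns the commanded pose from where the row before left it, along the tool's axes as they then stand; what a row does not reach is not made up. A row lasts 1/12 s, in which the tool goes at most 41.7 mm and 7.16 degrees, less where a joint would pass 70% of its speed; a pose out of reach is approached as far as the arm can. A call with a number of a shift or a turn outside -1 to 1 is refused whole. A call with a gripper value outside its range is refused whole. "fingers" is the closure, from 0 (fully open) to 1 (shut), set as the call begins (left out, the last holds). The fingers move at their own pace and stop on an object; "grip_force" is the grip in N (left out, the last holds). Time passes only in rows, so rows that do not move let the fingers close. It gives the time, the measured TCP pose, the force and the opening at its end, in the units of the state.
- get_state(): the state, without advancing time (a new reading comes with each control period).
- capture(name): name is "scene" or "top" or "wrist"; returns the picture (480x640x3 uint8, blue, green, red); there is no depth.
- camera_model(name): a dict with "intrinsics" (3x3 intrinsics, pixels), "dist_coeffs" ([k1, k2, p1, p2, k3] as OpenCV has them; the pictures are not rectified), "rvec" (rotation vector, rad) and "tvec" (3), from world to camera coordinates, as OpenCV has them. Camera axes: x right, y down, z forward; pixel columns grow to the right and rows downward; lengths in m; the calibration is good to about 2 mm. A picture is of the moment at which its call begins: read the wrist's pose just before it. camera_model takes no time and is no camera call; for the wrist camera it gives the pose at the moment of the call.
- close_job(): hands the job in, once; it reports no verdict.
The state is a dict: "time_s": time; "joints": joint angles; "qd": joint speeds; "joint_torque": joint torques, N m; "tcp_pos": TCP position; "eef_rot": TCP orientation; "contact_force": force on the tool from outside, world axes, zero at the start; "moment": the same for the moment, N m; "gripper_width": finger opening in m.
Only numpy, scipy, OpenCV 4.12 (cv2) and the standard library are available. Lean on these libraries where they do the work, as an engineer would, in place of code of your own. Each camera call takes 0.05 s, during which the arm holds its last target.

## Task

Pick up the bench brush and sweep the three chunks of wood scrap off the inspection plate onto the bench without touching them with anything but the brush, then put the brush down on the bench, clear of the plate. Take the loupe and hold it level and still with its lens centred over the brass air cap, the middle of the lens rim at the same height as the middle of the black collar on the focus post, never touching the fixture with the loupe, knocking the collar or disturbing the other things on the bench. Finish like that, still holding the loupe in the air over the cap.

Things in the scene. Friction and masses are not known exactly. Their poses are not given: they have to be found in the camera images.
- plate_top (a point): Centre of the top face of the inspection plate: aluminium, 230 mm (x) by 160 mm (y), 12 mm thick, fixed flat on the bench; this point is 12 mm above the bench. Its x axis runs along the plate from the end nearest the robot, where the scraps lie, to the end with the focus post. Air cap and post stand on this axis, 35 mm and 97 mm beyond this point; the rest is bare.
- cap (a point): Top of the part: the brass air cap of a spray gun, 32 mm across, with two little horns, fixed upright on the plate. This point is the middle of the cap in plan, at the height of the horn tips, 26 mm above the plate.
- focus_mark (a point): Centre of the black collar (20 mm across, 10 mm tall) on the thin steel focus post (8 mm across, 130 mm tall, 62 mm beyond the cap along the plate's x). The collar's height marks the focal height; it starts anywhere from 55 to 95 mm above the plate, held by friction: a knock shifts it.
- brush_grip (a point): Place to grip the bench brush, across its 24 mm wide wooden back (110 mm long, 30 to 50 mm above the bristle tips), near the centre of mass: 40 mm above the tips, 20 mm from the middle of the bristle block towards the handle (-x). The brush stands on its bristles; its x is its length. 120 to 195 g.
- loupe_grip (a point): In the handle of the hand loupe, near its centre of mass, 11 mm above the underside; grip across the 16 mm width. Loupe lies flat: black straight handle 100 mm long (x), 22 mm tall, then at +x a round steel lens rim 68 mm across, 16 mm tall, flush underneath. Lens centre is 67 mm ahead (+x) and 3 mm lower. 80 to 130 g.
- lens (a point): Centre of the loupe's lens, in the middle of the rim (8 mm above the rim's underside); its z axis is the lens axis, upright when the loupe is level; its x axis points away from the handle.
- stand: The whole inspection fixture, fixed: plate, cap, post and collar. Origin under the plate's centre at bench height, axes as plate_top.
- brush: The bench brush; origin at the middle of the bristle tips. Stiff bristle block 100 mm long (x), 32 mm wide (y), 31 mm tall, under the wooden back; a horizontal handle, 20 mm wide, 16 mm tall, runs on to -x, to 145 mm from the origin.
- loupe: The loupe; origin under the middle of its handle, axes as loupe_grip.
- scrap0_mid (a point): Centre of a loose chunk broken off a wooden mixing paddle, about 20 x 16 x 17 mm, 12 g; the three lie on the bare part of the plate between its near end and the cap.
- scrap0: The same chunk; origin at the centre of its underside.
- scrap1_mid (a point): Centre of a loose chunk broken off a wooden mixing paddle, about 18 x 18 x 18 mm, 12 g; the three lie on the bare part of the plate between its near end and the cap.
- scrap1: The same chunk; origin at the centre of its underside.
- scrap2_mid (a point): Centre of a loose chunk broken off a wooden mixing paddle, about 22 x 15 x 16 mm, 12 g; the three lie on the bare part of the plate between its near end and the cap.
- scrap2: The same chunk; origin at the centre of its underside.
- cup: Bystander: clear plastic measuring cup, 84 mm across, 100 mm tall; origin at its underside.
- tin: Bystander: steel tin, 86 mm across, 110 mm tall; origin at its underside.
- jar: Bystander: small jar with a black cap, 50 mm across, 70 mm tall; origin at its underside.
- tape: Bystander: roll of paper masking tape lying flat, 84 mm across, 25 mm tall; origin at its underside.
- plug: Bystander: black plastic plug, 44 mm across, 22 mm tall; origin at its underside.
- wrench: Bystander: steel spanner 130 mm long, lying flat; origin at its underside.
There are look-alikes about, which are no part of the job. Leave any blue look-alike of the brush alone. What is shaped like the loupe but pink is not meant.

How it is judged:
By the outcome, as a careful person would: the job done as asked, in the order asked, and still so for the second after the job is handed in, while the arm keeps its last pose, push and grip.
It also fails if it takes over 58 s, if anything falls off the work surface, if the arm or the gripper's body presses on something with over 40 N, if the wrist force passes 120 N, or if a joint passes its speed limit or range.

## Working session

There is one attempt and no reset: what is moved stays moved. The work goes in short steps, Python scripts to look and compute and a tool call to move; the robot and the scene stay as the last step left them, time stands still between calls to the robot, and variables do not carry over. Pictures are saved under pics/ and viewed, and the job is handed in when it is done.

Besides the shell and the picture viewer there is one more tool, called after "Request:" as name(argument=value, ...), one argument or row to a line, values as JSON. step_arm: Moves the arm, as the interface text tells. Its arguments: {"type":"object","properties":{"steps":{"type":"array","items":{"type":"array"}},"fingers":{"type":"number"},"grip_force":{"type":"number"}},"required":["steps"]}

```bash
ls; mkdir -p pics
python3 - <<'E'
from plant import *
import cv2
print(get_state())
for n in ["scene","top","wrist"]:
    m=camera_model(n); print(n,m)
    cv2.imwrite(f"pics/{n}0.png",capture(n))
E
```

```text
pics
{'time_s': 0.0, 'joints': array([ 7.98190362e+01,  2.05924689e+01,  6.31213262e-01, -1.97246317e-02,
       -7.01365557e+01, -1.65087594e+01]), 'qd': array([-0.03888356, -0.05196181,  0.00424498, -0.03718772,  0.05654143,
       -0.05494801]), 'joint_torque': array([ 1.01264664e-03, -5.82710230e+01,  2.93047392e+01,  6.99697226e+00,
        6.80483630e-03, -1.60551522e-04]), 'tcp_pos': array([0.30297604, 0.60264269, 0.2445928 ]), 'eef_rot': array([  95.77606528,   89.90044607, -110.92037583]), 'contact_force': array([ 0.29492838, -0.11253931, -0.09322959]), 'moment': array([-0.01480706, -0.00990734, -0.01851934]), 'gripper_width': 0.08770882302364173}
scene {'intrinsics': array([[467.66680383,   0.        , 321.34596531],
       [  0.        , 467.66680383, 243.54199551],
       [  0.        ,   0.        ,   1.        ]]), 'dist_coeffs': array([0.02202584, 0.        , 0.        , 0.        , 0.        ]), 'rvec': array([ 1.0415897 ,  2.47595319, -0.95963707]), 'tvec': array([ 0.36917241, -0.18684364,  1.30821509])}
top {'intrinsics': array([[433.82196797,   0.        , 321.58567674],
       [  0.        , 433.82196797, 237.27448282],
       [  0.        ,   0.        ,   1.        ]]), 'dist_coeffs': array([-0.10721771,  0.        ,  0.        ,  0.        ,  0.        ]), 'rvec': array([ 2.13427209, -2.15275876,  0.20266772]), 'tvec': array([-0.04231407,  0.46287647,  0.900509  ])}
wrist {'intrinsics': array([[384.79890066,   0.        , 313.44910866],
       [  0.        , 384.79890066, 241.52173731],
       [  0.        ,   0.        ,   1.        ]]), 'dist_coeffs': array([-2.72035352e-05,  0.00000000e+00,  0.00000000e+00,  0.00000000e+00,
        0.00000000e+00]), 'rvec': array([-1.56979507,  2.54950095,  0.31516364]), 'tvec': array([ 0.67415149, -0.0307225 ,  0.3905581 ])}
```

View pics/scene0.png

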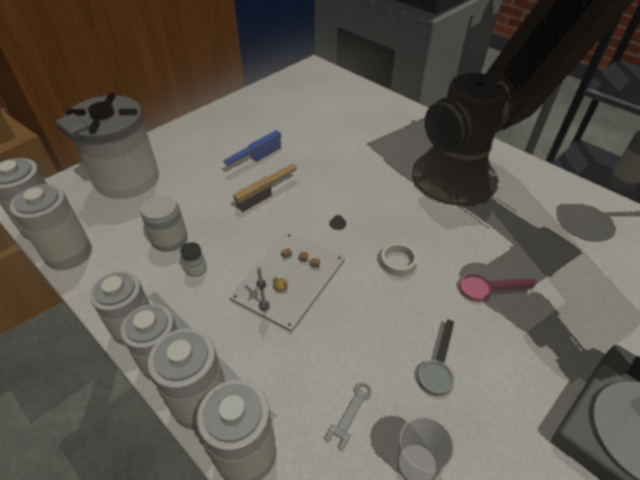

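View pics/top0.png

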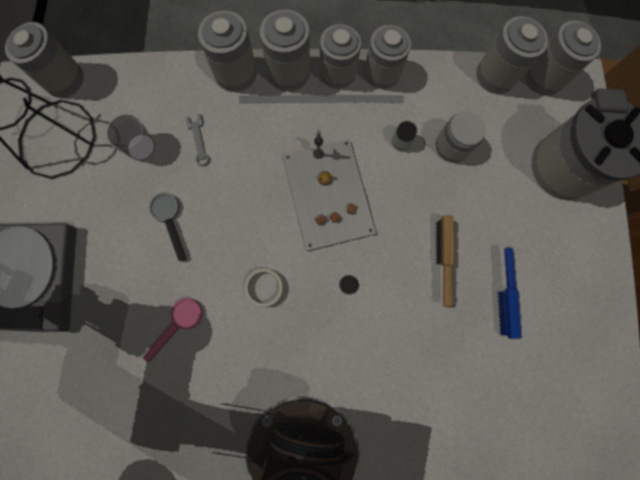

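View pics/wrist0.png

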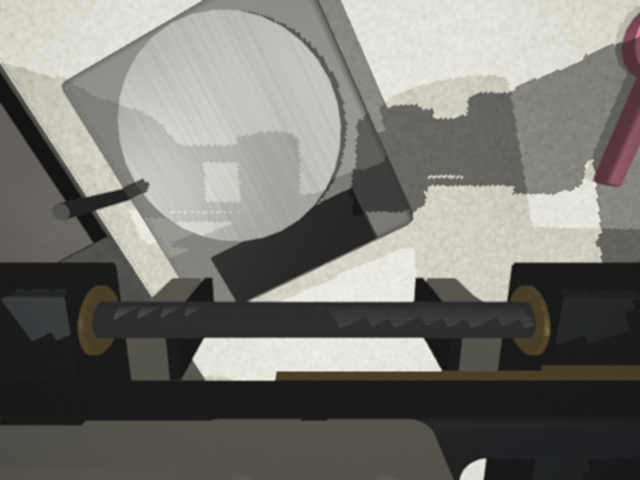

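The top view shows the wooden brush at (448,260), with its blue look-alike at (511,295). The black and steel loupe is at (170,225), with its pink look-alike at (178,325). The plate is at (330,195) with the scraps at (321,219), (335,217) and (351,209), the cap at (325,178) and the post at (319,145). By the description I want the wooden brush and the black loupe. Next I'll check both in close crops.

```bash
cat > h.py <<'E'
import numpy as np, cv2
from plant import *
def crop(img,x0,y0,w,h,s,name):
    c=cv2.resize(img[y0:y0+h,x0:x0+w],None,fx=s,fy=s,interpolation=cv2.INTER_CUBIC)
    c=np.clip(c.astype(float)*1.5,0,255).astype(np.uint8)
    for k in range(0,w,20): cv2.putText(c,str(x0+k),(k*s,8),0,.3,(0,0,255),1); cv2.line(c,(k*s,0),(k*s,h*s),(0,0,255) ,1) if 0 else cv2.circle(c,(k*s,10),1,(0,0,255),-1)
    for k in range(0,h,20): cv2.putText(c,str(y0+k),(0,k*s+3),0,.3,(0,0,255),1)
    cv2.imwrite(name,c)
def ray(m,uv):
    p=cv2.undistortPoints(np.array(uv,float).reshape(-1,1,2),m["intrinsics"],m["dist_coeffs"]).reshape(-1,2)
    R=cv2.Rodrigues(m["rvec"])[0]; C=-R.T@m["tvec"]
    d=np.c_[p,np.ones(len(p))]@R
    return C,d
def onz(m,uv,z):
    C,d=ray(m,uv); z=np.broadcast_to(z,len(d)); t=(z-C[2])/d[:,2]
    return C+d*t[:,None]
def proj(m,P):
    return cv2.projectPoints(np.array(P,float).reshape(-1,1,3),m["rvec"],m["tvec"],m["intrinsics"],m["dist_coeffs"])[0].reshape(-1,2)
E
python3 - <<'E'
from h import *
t=cv2.imread("pics/top0.png"); s=cv2.imread("pics/scene0.png")
crop(t,270,120,120,140,4,"pics/t_plate.png")
crop(t,420,200,110,150,4,"pics/t_brush.png")
crop(t,135,185,80,90,6,"pics/t_loupe.png")
crop(s,215,120,140,215,3,"pics/s_plate.png")
crop(s,405,305,70,100,6,"pics/s_loupe.png")
for n in ["top","scene"]:
    m=camera_model(n); print(ray(m,[[320,240]])[0])
E
```

```text
[ 0.30590882 -0.02584766  0.96577081]
[0.99409946 0.4440165  0.83500967]
```

View pics/t_plate.png

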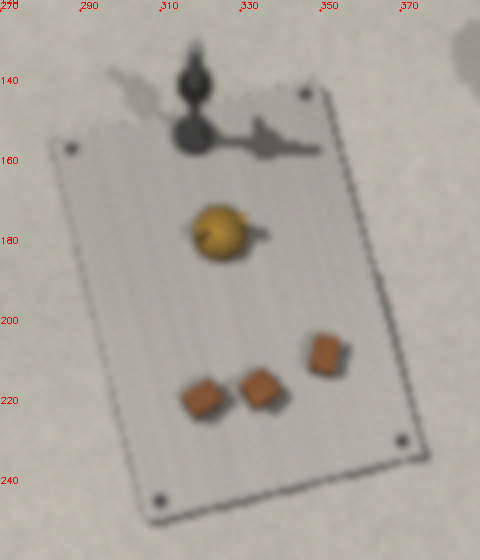

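View pics/t_brush.png

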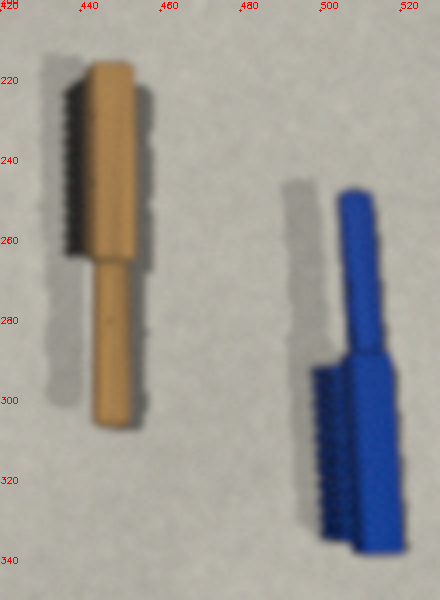

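View pics/t_loupe.png

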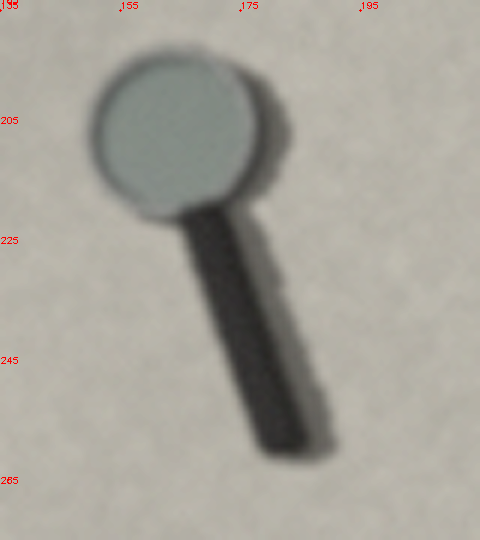

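View pics/s_plate.png

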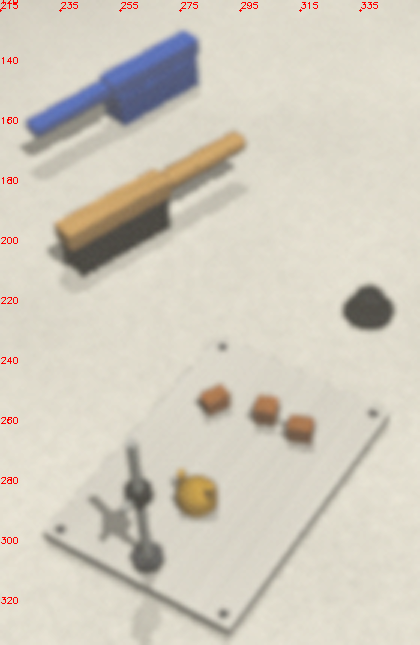

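View pics/s_loupe.png

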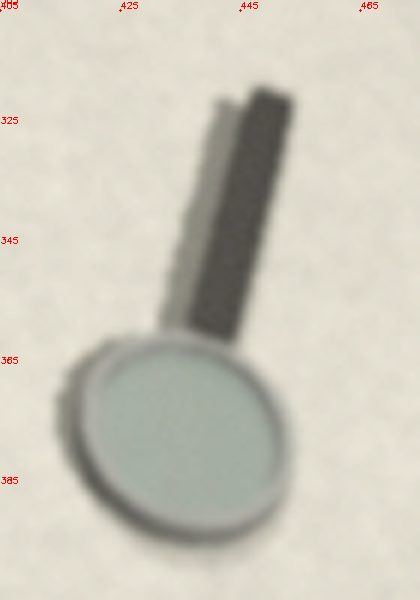

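Run:
```python
from h import *
from scipy.optimize import least_squares
np.set_printoptions(precision=4,suppress=True)
T=camera_model("top");S=camera_model("scene")
a=onz(T,[[287.5,157],[346.1,143.3],[370.3,230],[310,245]],.012);print("screws top",a,a.mean(0))
b=onz(S,[[235,296.3],[289.3,324.6],[339.5,257.5],[289.2,235.3]],.012);print("screws scene",b,b.mean(0))
# top order: farL, farR, nearR, nearL(y+ = left)
def ax(f): 
    v=f; return np.degrees(np.arctan2(v[1],v[0]))
print("yaw top",ax((a[0]+a[1])-(a[2]+a[3])), "len",np.linalg.norm(a[0]-a[3]),np.linalg.norm(a[0]-a[1]))
print("yaw scene",ax((b[0]+b[1])-(b[2]+b[3])))
def tri(u,v):
    A=[];r=[]
    f=lambda X: np.r_[(proj(T,X)-u).ravel(),(proj(S,X)-v).ravel()]
    s=least_squares(f,[.5,0,.05]); return s.x, s.fun
print("collar",tri([318.6,141],[260.8,284.2]))
print("cap(z~.03)",onz(T,[[325.2,178.3]],.033),onz(S,[[280.3,284.3]],.033))
sc=onz(T,[[320.8,219.2],[335.2,217],[351.3,208.8]],.029);print("scraps top face",sc)
# brush top face corners z=.05 : top img
br=onz(T,[[443,215.8],[453,216],[453.5,264.8],[441.5,263.8]],.05);print("brush wood",br, br.mean(0))
bh=onz(T,[[444.8,305.5],[452.3,306]],.046);print("handle end",bh.mean(0))
bs=onz(S,[[233,194.5],[238.7,201],[269.6,181.5]],.05);print("brush scene",bs)
print("tri wood far-left corner",tri([443,215.8],[238.7,201]))
lo=onz(T,[[164.2,206]],.016);print("rim top",lo,onz(S,[[435.8,373.5]],.016))
le=onz(T,[[182.3,259]],.022);print("handle end top",le, onz(S,[[450.5,320.5]],.022))
for nm,uv in dict(tape=[263,287],plug=[349,285],jar=[405,140],wr=[199,140],cup=[138,145],blue=[510,295],bluehandle=[508,248],pink=[187,313]).items(): print(nm,onz(T,[uv],0.01)[0][:2])
```

```text
screws top [[ 0.6556  0.0299  0.012 ]
 [ 0.6889 -0.1064  0.012 ]
 [ 0.4829 -0.1565  0.012 ]
 [ 0.4499 -0.021   0.012 ]] [ 0.5693 -0.0635  0.012 ]
screws scene [[ 0.6905 -0.1035  0.012 ]
 [ 0.6574  0.0324  0.012 ]
 [ 0.4508 -0.0177  0.012 ]
 [ 0.4841 -0.153   0.012 ]] [ 0.5707 -0.0605  0.012 ]
yaw top 13.775544413058682 len 0.21193459686227345 0.14022372227356253
yaw scene 13.558594988825984
collar (array([ 0.6636, -0.0405,  0.0873]), array([-0.2151,  0.1726, -0.2483, -0.0692]))
cap(z~.03) [[ 0.5973 -0.0559  0.033 ]] [[ 0.6101 -0.0451  0.033 ]]
scraps top face [[ 0.5047 -0.0452  0.029 ]
 [ 0.5095 -0.0771  0.029 ]
 [ 0.5279 -0.1132  0.029 ]]
brush wood [[ 0.5066 -0.3127  0.05  ]
 [ 0.5061 -0.3352  0.05  ]
 [ 0.3986 -0.3297  0.05  ]
 [ 0.4011 -0.3034  0.05  ]] [ 0.4531 -0.3202  0.05  ]
handle end [ 0.3114 -0.3154  0.046 ]
brush scene [[ 0.51   -0.3292  0.05  ]
 [ 0.5152 -0.3001  0.05  ]
 [ 0.4118 -0.3018  0.05  ]]
tri wood far-left corner (array([ 0.5082, -0.3152,  0.0369]), array([-0.6845,  0.5719, -0.9514, -0.3304]))
rim top [[0.5408 0.3091 0.016 ]] [[0.5387 0.3112 0.016 ]]
handle end top [[0.4191 0.2602 0.022 ]] [[0.4231 0.2658 0.022 ]]
tape [0.3577 0.0827]
plug [ 0.3605 -0.1062]
jar [ 0.6985 -0.2459]
wr [0.7007 0.238 ]
cup [0.6912 0.3839]
blue [ 0.3324 -0.4709]
bluehandle [ 0.4396 -0.4742]
pink [0.3015 0.2492]
```

```bash
cat >> h.py <<'E'
from scipy.spatial.transform import Rotation as Ro
np.set_printoptions(precision=4,suppress=True)
def cur():
    s=get_state(); R=Ro.from_euler('xyz',s["eef_rot"],degrees=True).as_matrix(); return s,np.array(s["tcp_pos"]),R
def info():
    s,p,R=cur(); print("t",round(s["time_s"],2),"tcp",p,"F",s["contact_force"],"w",s["gripper_width"],"j",s["joints"]); print("toolx",R[:,0],"yawy",np.degrees(np.arctan2(R[1,1],R[0,1])))
def go(P,yawy=None):
    """units of shift in present tool axes to P; turn units to bring tool y to yaw (mod 180)"""
    s,p,R=cur(); print("units",R.T@(np.array(P)-p)/.02)
    if yawy is not None:
        y=np.degrees(np.arctan2(R[1,1],R[0,1])); d=(yawy-y+90)%180-90
        print("turn units",-d/6, "(deg world",d,")")
E
python3 - <<'E'
from h import *
info(); 
go([.4345,-.319,.20],87.5)
s,p,R=cur(); print(R)
E
```

```text
t 0.15 tcp [0.303  0.6028 0.2449] F [-0.2389 -0.3886  0.0537] w 0.0878825698579634 j [ 79.8187  20.5793   0.6472  -0.0128 -70.1359 -16.5064]
toolx [-0.0004 -0.0011 -1.    ] yawy -116.69202229247462
units [  2.2937  38.2222 -26.5748]
turn units -4.032003715412439 (deg world 24.192022292474633 )
[[-0.0004 -0.4492 -0.8934]
 [-0.0011 -0.8934  0.4492]
 [-1.      0.0012 -0.0001]]
```

Request:
step_arm(
  steps=[
    [[0, 0, 0], -0.8],
    [[0, 0, 0], -0.8],
    [[0, 0, 0], -0.8],
    [[0, 0, 0], -0.8],
    [[0, 0, 0], -0.83],
    [[0, 1, -0.6], 0],
    [[0, 1, -0.6], 0],
    [[0, 1, -0.6], 0],
    [[0, 1, -0.6], 0],
    [[0, 1, -0.6], 0],
    [[0, 1, -0.6], 0],
    [[0, 1, -0.6], 0],
    [[0, 1, -0.6], 0],
    [[0, 1, -0.6], 0],
    [[0, 1, -0.6], 0],
    [[0, 1, -0.6], 0],
    [[0, 1, -0.6], 0],
    [[0, 1, -0.6], 0],
    [[0, 1, -0.6], 0],
    [[0, 1, 0], 0],
  ],
  fingers=0,
  grip_force=30,
)

```text
time_s: 1.82
tcp_pos: [0.459, 0.2948, 0.2451]
eef_rot: [82.2, 90.0, -100.3]
contact_force: [0.7, 0.1, -0.2]
gripper_width: 0.0876
```

Request:
step_arm(
  steps=[
    [[0, 1, 0], 0],
    [[0, 1, 0], 0],
    [[0, 1, 0], 0],
    [[0, 1, 0], 0],
    [[0, 1, 0], 0],
    [[0, 1, 0], 0],
    [[0, 1, 0], 0],
    [[0, 1, 0], 0],
    [[0, 1, 0], 0],
    [[0, 1, 0], 0],
    [[0, 1, 0], 0],
    [[0, 1, 0], 0],
    [[0, 1, 0], 0],
    [[0, 1, 0], 0],
    [[0, 1, 0], 0],
    [[0, 1, 0], 0],
    [[0, 1, 0], 0],
    [[0, 1, 0], 0],
    [[0, 1, 0], 0],
    [[0, 1, 0], 0],
  ],
)

```text
time_s: 3.48
tcp_pos: [0.4393, -0.1047, 0.2457]
eef_rot: [-152.5, 90.0, 25.0]
contact_force: [0.4, -0.3, 0.8]
gripper_width: 0.0873
```

Request:
step_arm(
  steps=[
    [[0, 1, 0], 0],
    [[0, 1, 0], 0],
    [[0, 1, 0], 0],
    [[0, 1, 0], 0],
    [[0, 0.5, 0], 0],
    [[0, 0, 0], 0],
    [[0, 0, 0], 0],
  ],
)

```text
time_s: 4.07
tcp_pos: [0.4358, -0.1937, 0.2455]
eef_rot: [-78.9, 90.0, 98.5]
contact_force: [-0.3, -0.8, -0.8]
gripper_width: 0.0877
```

Run:
```python
from h import *
info(); m=camera_model("wrist")
cv2.imwrite("pics/w1.png",capture("wrist"))
print(ray(m,[[320,240]])); print(proj(m,[[.4345,-.319,.05],[.4545,-.32,.05],[.509,-.3225,.05]]))
```

```text
t 4.07 tcp [ 0.4358 -0.1937  0.2455] F [-0.3283 -0.8099 -0.7662] w 0.08765011946405663 j [ -0.2579   1.5596 -23.3941  -0.0134 -65.0482  87.6813]
toolx [-0.      0.0002 -1.    ] yawy -92.58225568446395
(array([ 0.5021, -0.197 ,  0.3857]), array([[-0.2418, -0.0064, -0.9705]]))
[[454.4426 216.3665]
 [456.5953 193.7496]
 [462.5245 128.637 ]]
```

View pics/w1.png

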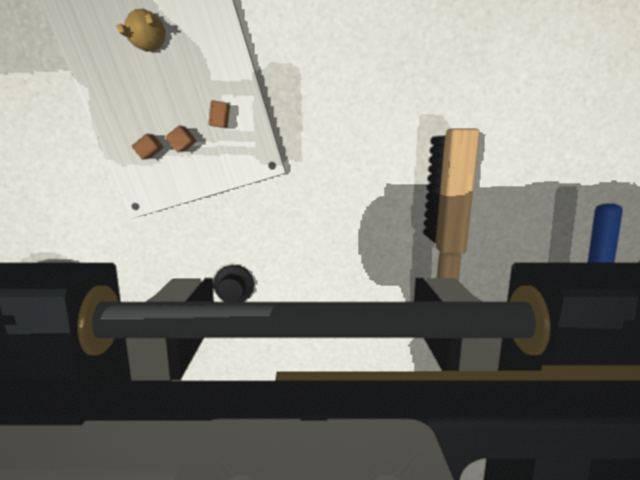

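The wrist view shows the wooden brush, its back from (463,129) to (450,252), with the blue one to its right. My prediction for the brush agrees to within 1 px. Now I'll refine its axis, the scraps and the plate from this picture.

Run:
```python
from h import *
m=camera_model("wrist")
b=onz(m,[[447,128],[480,129],[467,254],[434,249.5]],.05); print(b,b.mean(0))
f=(b[0]+b[1])/2; n=(b[2]+b[3])/2; d=f-n; print("yaw",np.degrees(np.arctan2(d[1],d[0])),np.linalg.norm(d),np.linalg.norm(b[0]-b[1]))
pl=onz(m,[[272,165.5],[135.5,206.5]],.012); print("near screws",pl)
c=np.array([.570,-.062]);a=np.radians(13.67);u=np.array([np.cos(a),np.sin(a)]);v=np.array([-u[1],u[0]])
sc=onz(m,[[219,114],[180,138.5],[146.5,146.5]],.0205)
for q in [*pl,*sc]: print((q[:2]-c)@u,(q[:2]-c)@v)
go([*(b.mean(0)[:2]-d[:2]/np.linalg.norm(d)*.02),.047],None)
```

```text
[[ 0.5104 -0.309   0.05  ]
 [ 0.5084 -0.3367  0.05  ]
 [ 0.3995 -0.3315  0.05  ]
 [ 0.4051 -0.3015  0.05  ]] [ 0.4559 -0.3197  0.05  ]
yaw -3.397685526803905 0.10725247848891899 0.027744867189026176
near screws [[ 0.4844 -0.1563  0.012 ]
 [ 0.4511 -0.02    0.012 ]]
-0.10542131448500182 -0.07141606943083152
-0.10557682975698549 0.06891624463715014
-0.04830665037379324 -0.040392719593424324
-0.0584638452642182 0.001150160208962831
-0.05649201123463493 0.03335119827578072
units [ 9.9268  6.2561 -0.2721]
```

Request:
step_arm(
  steps=[
    [[0, 1, 0], 0],
    [[0, 1, 0], 0],
    [[0, 1, 0], 0],
    [[0, 1, 0], 0],
    [[0, 1, 0], 0.07],
    [[0.5, 1, -0.1], 0],
    [[1, 0.25, -0.1], 0],
    [[1, 0, 0], 0],
    [[1, 0, 0], 0],
    [[1, 0, 0], 0],
    [[1, 0, 0], 0],
    [[1, 0, 0], 0],
    [[1, 0, 0], 0],
    [[1, 0, 0], 0],
    [[0.8, 0, 0], 0],
    [[0.4, 0, 0], 0],
    [[0.23, 0, 0], 0],
    [[0, 0, 0], 0],
    [[0, 0, 0], 0],
  ],
)

```text
time_s: 5.7
tcp_pos: [0.4354, -0.3185, 0.0476]
eef_rot: [155.6, 90.0, -27.2]
contact_force: [0.3, 0.1, 1.3]
gripper_width: 0.0876
```

Request:
step_arm(
  steps=[
    [[0, 0, 0], 0],
    [[0, 0, 0], 0],
    [[0, 0, 0], 0],
    [[0, 0, 0], 0],
    [[0, 0, 0], 0],
    [[0, 0, 0], 0],
    [[0, 0, 0], 0],
    [[0, 0, 0], 0],
  ],
  fingers=1,
  grip_force=30,
)

```text
time_s: 6.37
tcp_pos: [0.4348, -0.3186, 0.047]
eef_rot: [-5.9, 90.0, 171.1]
contact_force: [-0.1, 0.1, -0.2]
gripper_width: 0.0396
```

Run:
```python
from h import *
info(); m=camera_model("wrist")
cv2.imwrite("pics/w2.png",capture("wrist"))
```

```text
t 6.37 tcp [ 0.4348 -0.3186  0.047 ] F [-0.0772  0.08   -0.1848] w 0.039643600990243215 j [-15.3928  20.2508 -30.1485   0.0002 -39.602  102.4624]
toolx [-0.  0. -1.] yawy -92.93026649777522
```

View pics/w2.png

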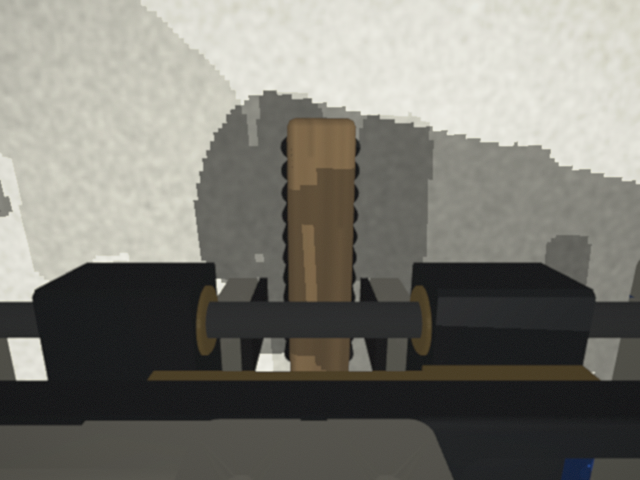

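Request:
step_arm(
  steps=[
    [[0, 0, 0], 0],
    [[0, 0, 0], 0],
    [[0, 0, 0], 0],
    [[0, 0, 0], 0],
    [[0, 0, 0], 0],
    [[0, 0, 0], 0],
  ],
)

```text
time_s: 6.92
tcp_pos: [0.4349, -0.3187, 0.047]
eef_rot: [141.7, 90.0, -41.2]
contact_force: [-0.8, -2.4, -0.1]
gripper_width: 0.0311
```

Request:
step_arm(
  steps=[
    [[-0.3, 0, 0], 0],
    [[-0.6, 0, 0], 0],
    [[-1, 0, 0], 0],
    [[-1, 0, 0], 0],
    [[-1, 0, 0], 0],
    [[-0.8, 0, 0], 0],
    [[-0.3, 0, 0], 0],
    [[0, 0, 0], 0],
  ],
)

```text
time_s: 7.58
tcp_pos: [0.4354, -0.3187, 0.1485]
eef_rot: [169.5, 89.8, -13.4]
contact_force: [-0.2, 0.2, -1.8]
gripper_width: 0.031
```

Run:
```python
from h import *
info(); 
c=np.array([.570,-.062]);a=np.radians(13.67);u=np.array([np.cos(a),np.sin(a)]);v=np.array([-u[1],u[0]])
P=c+u*(-.08)+v*.077; print(P); go([*P,.147],13.67-90)
# units if turned first
s,p,R=cur(); 
t=np.r_[-v,0]; z=np.r_[-u,0]; d=np.r_[P,.147]-p; print("after turn: y",d@t/.02,"z",d@z/.02)
cv2.imwrite("pics/w3.png",capture("wrist"))
```

```text
t 7.58 tcp [ 0.4354 -0.3187  0.1485] F [-0.2241  0.1734 -1.8408] w 0.030978984677804657 j [-15.381   12.7191 -24.1405  -0.007  -52.9799 102.4606]
toolx [ 0.0027 -0.0006 -1.    ] yawy -92.92462049021324
[ 0.4741 -0.0061]
units [  0.0694 -15.7076  -1.1309]
turn units -2.7657700817022075 (deg world 16.594620490213245 )
after turn: y -14.73030152261796 z -5.569980484022291
```

View pics/w3.png

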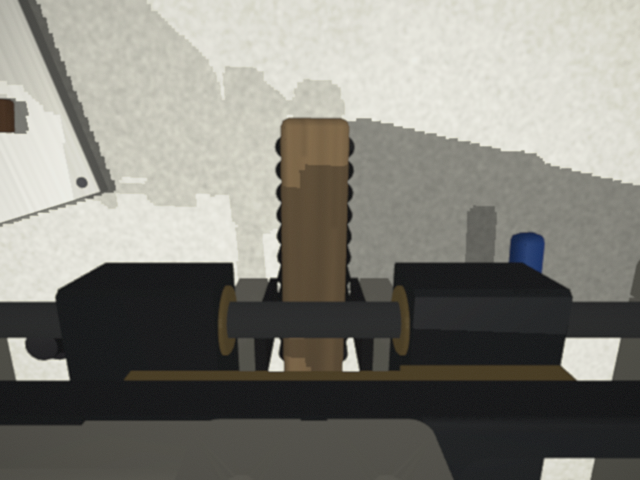

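Request:
step_arm(
  steps=[
    [[0, 0, 0], -0.7],
    [[0, 0, 0], -0.7],
    [[0, 0, 0], -0.7],
    [[0, 0, 0], -0.67],
    [[0, -0.5, -0.2], 0],
    [[0, -1, -0.4], 0],
    [[0, -1, -0.4], 0],
    [[0, -1, -0.4], 0],
    [[0, -1, -0.4], 0],
    [[0, -1, -0.4], 0],
    [[0, -1, -0.4], 0],
    [[0, -1, -0.4], 0],
    [[0, -1, -0.4], 0],
    [[0, -1, -0.4], 0],
    [[0, -1, -0.4], 0],
    [[0, -1, -0.4], 0],
    [[0, -1, -0.4], 0],
    [[0, -1, -0.4], 0],
    [[0, -1, -0.17], 0],
    [[0, -0.23, 0], 0],
  ],
)

```text
time_s: 9.3
tcp_pos: [0.4727, -0.0037, 0.1459]
eef_rot: [-12.2, 89.9, -178.6]
contact_force: [-0.7, 0.4, -1.9]
gripper_width: 0.0311
```

Request:
step_arm(
  steps=[
    [[0, 0, 0], 0],
    [[0.5, 0, 0], 0],
    [[1, 0, 0], 0],
    [[1, 0, 0], 0],
    [[0, 0, 0], 0],
    [[0, 0, 0], 0],
    [[0, 0, 0], 0],
  ],
)

```text
time_s: 9.88
tcp_pos: [0.4736, -0.0063, 0.0975]
eef_rot: [82.0, 90.0, -84.4]
contact_force: [-0.0, 0.0, -0.8]
gripper_width: 0.0309
```

Run:
```python
from h import *
info(); 
c=np.array([.570,-.062]);a=np.radians(13.67);u=np.array([np.cos(a),np.sin(a)]);v=np.array([-u[1],u[0]])
P=c+u*(-.08)+v*.077; go([*P,.0615],13.67-90)
cv2.imwrite("pics/w4.png",capture("wrist"))
cv2.imwrite("pics/s4.png",capture("scene"));s=cv2.imread("pics/s4.png");crop(s,230,170,160,170,4,"pics/s4c.png")
```

```text
t 9.88 tcp [ 0.4736 -0.0063  0.0975] F [-0.0353  0.0209 -0.7592] w 0.030926363483062123 j [ 23.1382  10.6337 -35.3851   0.0257 -43.9868  80.5033]
toolx [ 0.     -0.0003 -1.    ] yawy -76.34005974585007
units [ 1.7998 -0.0067 -0.0279]
turn units -0.0016766243083452537 (deg world 0.010059745850071522 )
```

View pics/w4.png

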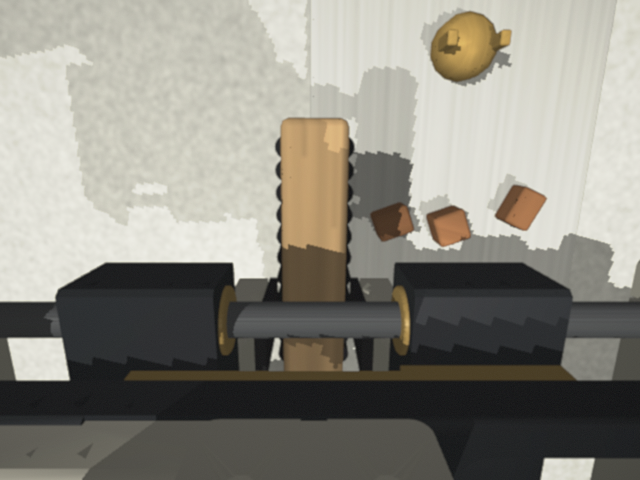

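View pics/s4c.png

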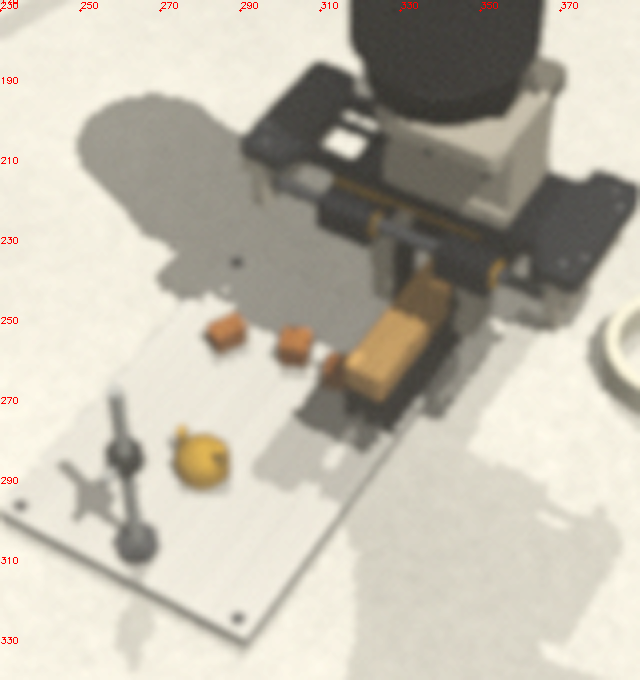

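Request:
step_arm(
  steps=[
    [[0.6, 0, 0], 0],
    [[0.8, 0, 0], 0],
    [[0.4, 0, 0], 0],
    [[0, 0, 0], 0],
    [[0, 0, 0], 0],
    [[0, 0, 0], 0],
  ],
)

```text
time_s: 10.48
tcp_pos: [0.4739, -0.0059, 0.0617]
eef_rot: [177.0, 89.9, 10.7]
contact_force: [0.4, -0.3, -1.5]
gripper_width: 0.0308
```

Run:
```python
from h import *
info(); 
cv2.imwrite("pics/s5.png",capture("scene"));s=cv2.imread("pics/s5.png");crop(s,230,170,160,170,4,"pics/s5c.png")
```

```text
t 10.48 tcp [ 0.4739 -0.0059  0.0617] F [ 0.4035 -0.292  -1.5479] w 0.030786351237613998 j [ 23.175   13.8106 -37.5793   0.0203 -38.5526  80.514 ]
toolx [ 0.001   0.0002 -1.    ] yawy -76.29518877432967
```

View pics/s5c.png

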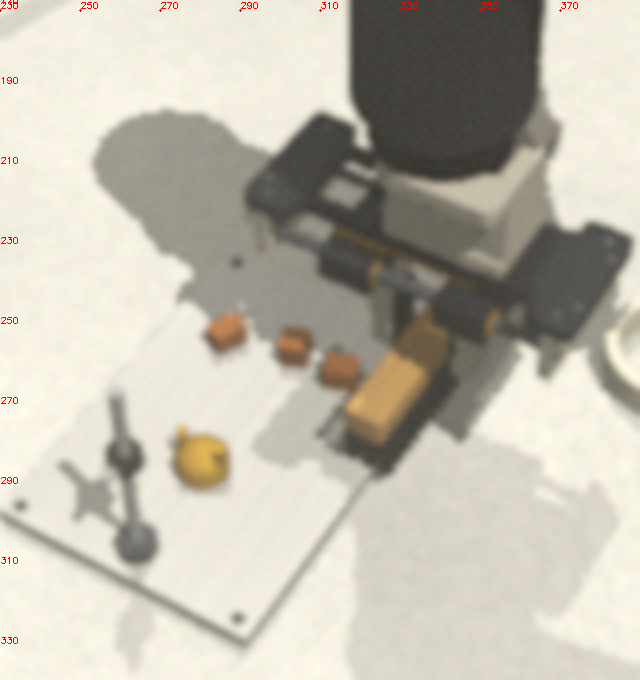

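The brush stands just over the plate edge and the scraps are undisturbed at (311,262), (300,257) and (285,253). Sweep.

Request:
step_arm(
  steps=[
    [[0, 0.2, 0], 0],
    [[0, 0.4, 0], 0],
    [[0, 0.4, 0], 0],
    [[0, 0.4, 0], 0],
    [[0, 0.4, 0], 0],
    [[0, 0.4, 0], 0],
    [[0, 0.4, 0], 0],
    [[0, 0.4, 0], 0],
    [[0, 0.4, 0], 0],
    [[0, 0.4, 0], 0],
    [[0, 0.4, 0], 0],
    [[0, 0.4, 0], 0],
    [[0, 0.2, 0], 0],
    [[0, 0, 0], 0],
  ],
)

```text
time_s: 11.7
tcp_pos: [0.4962, -0.1001, 0.0609]
eef_rot: [16.4, 90.0, -150.0]
contact_force: [0.6, -0.1, -1.1]
gripper_width: 0.0314
```

Run:
```python
from h import *
info(); 
cv2.imwrite("pics/w6.png",capture("wrist"))
```

```text
t 11.7 tcp [ 0.4962 -0.1001  0.0609] F [ 0.6277 -0.1294 -1.0893] w 0.031399754233325826 j [ 10.8639  16.5202 -33.5811   0.0047 -39.9073  92.7715]
toolx [-0.0001 -0.0001 -1.    ] yawy -76.36096942845397
```

View pics/w6.png

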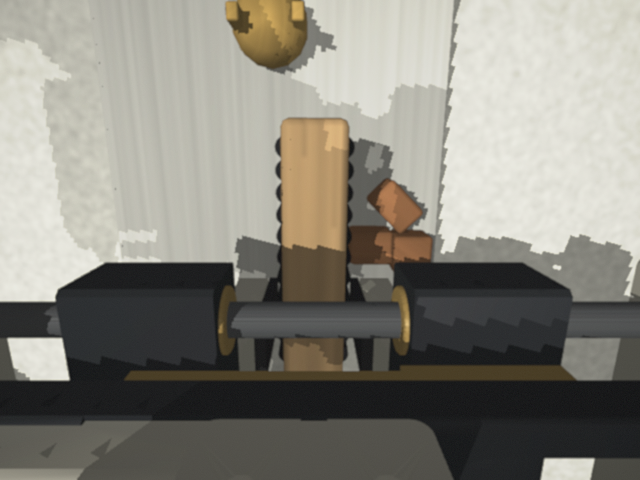

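All three scraps are moving ahead of the brush, at (370,244), (412,246) and (396,204). The sweep continues off the edge.

Request:
step_arm(
  steps=[
    [[0, 0.3, 0], 0],
    [[0, 0.4, 0], 0],
    [[0, 0.4, 0], 0],
    [[0, 0.4, 0], 0],
    [[0, 0.4, 0], 0],
    [[0, 0.4, 0], 0],
    [[0, 0.4, 0], 0],
    [[0, 0.4, 0], 0],
    [[0, 0.4, 0], 0],
    [[0, 0.4, 0], 0],
    [[0, 0.2, 0], 0],
    [[0, 0, 0], 0],
    [[0, 0, 0], 0],
  ],
)

```text
time_s: 12.83
tcp_pos: [0.5153, -0.1792, 0.0608]
eef_rot: [-27.9, 90.0, 165.7]
contact_force: [-0.1, 0.3, -0.9]
gripper_width: 0.0308
```

Run:
```python
from h import *
info(); 
cv2.imwrite("pics/w7.png",capture("wrist"))
cv2.imwrite("pics/s7.png",capture("scene"));s=cv2.imread("pics/s7.png");crop(s,210,150,180,190,3,"pics/s7c.png")
```

```text
t 12.83 tcp [ 0.5153 -0.1792  0.0608] F [-0.0756  0.2511 -0.8526] w 0.03076202327231215 j [  1.4055  19.6052 -28.5984  -0.0047 -41.8077 102.2507]
toolx [-0.0002  0.0001 -1.    ] yawy -76.3473676536248
```

View pics/w7.png

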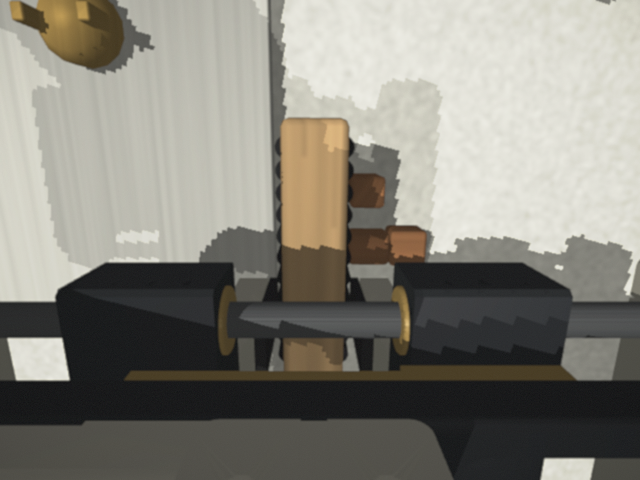

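View pics/s7c.png

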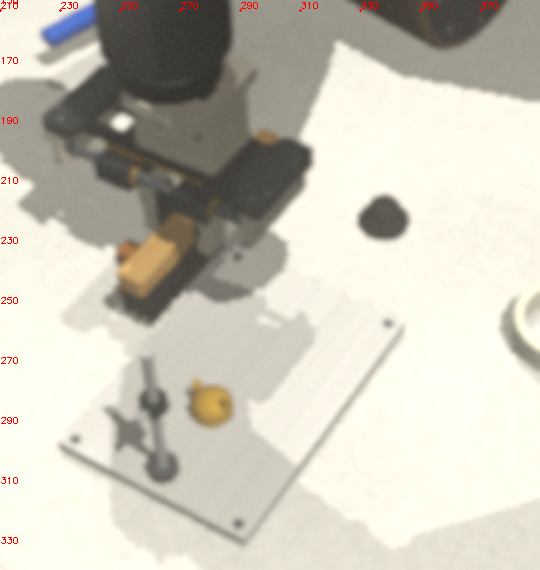

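Every scrap is past the plate's long edge at about (275,200) in the wrist view and on the bench. I'll lift the brush and put it down on the bare bench near where it started.

Request:
step_arm(
  steps=[
    [[-0.5, 0, 0], 0],
    [[-1, 0, 0], 0],
    [[-1, 0, 0], 0],
    [[-0.8, 0, 0], 0],
    [[0, 0.5, 0.5], 0],
    [[0, 1, 0.95], 0],
    [[0, 1, 0.95], 0],
    [[0, 1, 0.95], 0],
    [[0, 1, 0.95], 0],
    [[0, 1, 0.95], 0],
    [[0, 0.5, 0.5], 0],
    [[0, 0, 0], 0],
    [[0, 0, 0], 0],
  ],
)

```text
time_s: 14.02
tcp_pos: [0.4311, -0.3233, 0.127]
eef_rot: [-58.7, 90.0, 134.9]
contact_force: [-0.5, -0.7, -2.5]
gripper_width: 0.0307
```

Run:
```python
from h import *
info(); go([.430,-.325,.0475])
cv2.imwrite("pics/w8.png",capture("wrist"))
cv2.imwrite("pics/t8.png",capture("top"));s=cv2.imread("pics/t8.png");crop(s,270,120,190,190,4,"pics/t8c.png")
```

```text
t 14.02 tcp [ 0.4311 -0.3233  0.127 ] F [-0.4711 -0.7212 -2.5114] w 0.030721746768775378 j [-16.0244  14.1453 -25.5501  -0.0087 -50.3167 119.6238]
toolx [-0.0002  0.0002 -1.    ] yawy -76.40616702695236
units [3.9746 0.0683 0.0744]
```

View pics/w8.png

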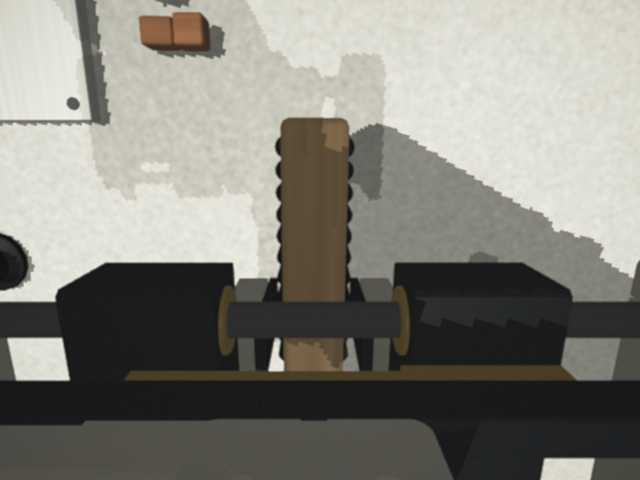

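View pics/t8c.png

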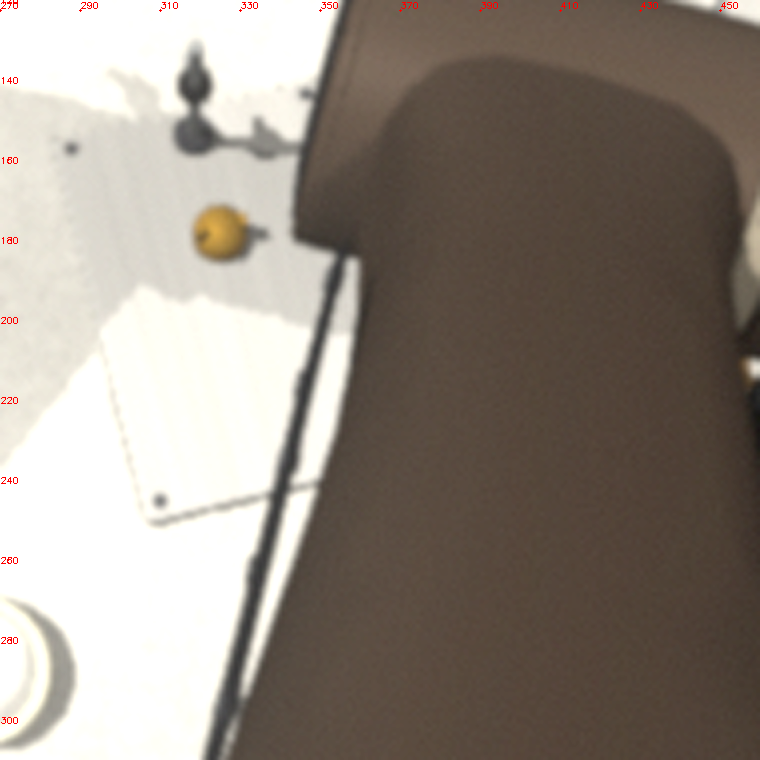

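The scraps lie on the bench beside the plate, at (157,30) and (190,30) in the wrist view with a third at the top edge. The bench under the brush is clear, so I'll lower and release it.

Request:
step_arm(
  steps=[
    [[0.6, 0, 0], 0],
    [[1, 0, 0], 0],
    [[1, 0, 0], 0],
    [[0.7, 0, 0], 0],
    [[0.3, 0, 0], 0],
    [[0.2, 0, 0], 0],
    [[0.17, 0, 0], 0],
    [[0, 0, 0], 0],
    [[0, 0, 0], 0],
    [[0, 0, 0], 0],
  ],
)

```text
time_s: 14.95
tcp_pos: [0.4326, -0.3229, 0.0483]
eef_rot: [146.1, 89.9, -20.2]
contact_force: [0.0, 0.8, -2.2]
gripper_width: 0.031
```

Request:
step_arm(
  steps=[
    [[0, 0, 0], 0],
    [[0, 0, 0], 0],
    [[0, 0, 0], 0],
    [[0, 0, 0], 0],
    [[0, 0, 0], 0],
    [[0, 0, 0], 0],
    [[0, 0, 0], 0],
    [[0, 0, 0], 0],
    [[0, 0, 0], 0],
  ],
  fingers=0,
)

```text
time_s: 15.7
tcp_pos: [0.4321, -0.3228, 0.0475]
eef_rot: [-27.2, 90.0, 166.5]
contact_force: [0.3, 1.1, -0.3]
gripper_width: 0.0842
```

Request:
step_arm(
  steps=[
    [[-0.3, 0, 0], 0],
    [[-0.6, 0, 0], 0],
    [[-1, 0, 0], 0],
    [[-1, 0, 0], 0],
    [[-1, 0, 0], 0],
    [[-1, 0, 0], 0],
    [[-1, 0, 0], 0],
    [[-1, 0, 0], 0],
    [[-1, 0, 0], 0],
    [[-0.5, 0, 0], 0],
    [[0, 0, 0], 0],
  ],
)

```text
time_s: 16.62
tcp_pos: [0.4332, -0.3233, 0.2184]
eef_rot: [143.0, 89.7, -23.3]
contact_force: [1.1, 0.5, 0.8]
gripper_width: 0.0872
```

Run:
```python
from h import *
info()
S=camera_model("scene")
cv2.imwrite("pics/w9.png",capture("wrist"))
cv2.imwrite("pics/s9.png",capture("scene"))
# loupe target
L=np.array([.5398,.310]);y=np.radians(21.6);print(L-.067*np.array([np.cos(y),np.sin(y)]))
go([.4775,.2853,.2],21.6-90)
```

```text
t 16.62 tcp [ 0.4332 -0.3233  0.2184] F [1.1238 0.4703 0.8183] w 0.08724008168188757 j [-15.9284   8.9196 -18.8283   0.0392 -61.986  119.6182]
toolx [ 0.0043 -0.0019 -1.    ] yawy -76.29216930096769
[0.4775 0.2853]
units [  0.7779 -28.9909  -9.4027]
turn units -1.3201134113207569 (deg world 7.920680467924541 )
```

View pics/w9.png

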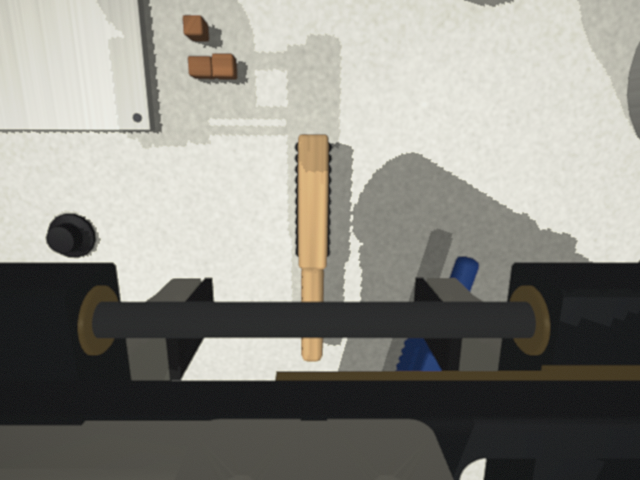

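View pics/s9.png

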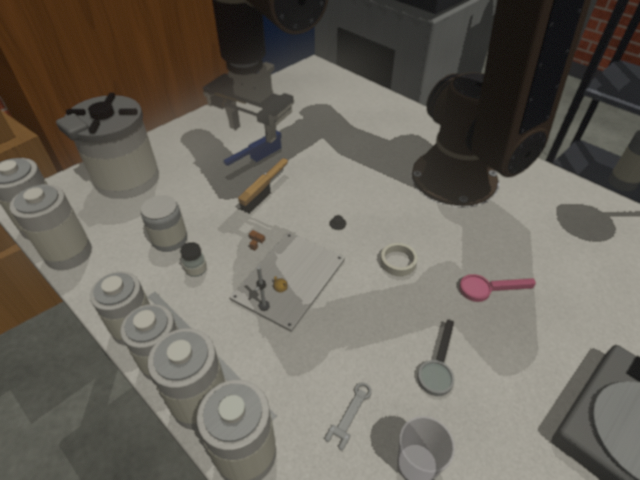

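Request:
step_arm(
  steps=[
    [[0, -1, -0.35], 0],
    [[0, -1, -0.35], 0],
    [[0, -1, -0.35], 0],
    [[0, -1, -0.35], 0],
    [[0, -1, -0.35], 0],
    [[0, -1, -0.35], 0],
    [[0, -1, -0.35], 0],
    [[0, -1, -0.35], 0],
    [[0, -1, -0.35], 0],
    [[0, -1, -0.35], 0],
    [[0, -1, -0.35], 0],
    [[0, -1, -0.35], 0],
    [[0, -1, -0.35], 0],
    [[0, -1, -0.35], 0],
    [[0, -1, -0.35], 0],
    [[0, -1, -0.35], 0],
    [[0, -1, -0.35], 0],
    [[0, -1, -0.35], 0],
    [[0, -1, -0.35], 0],
    [[0, -1, -0.35], 0],
  ],
)

```text
time_s: 18.38
tcp_pos: [0.4726, 0.0997, 0.2141]
eef_rot: [13.0, 89.9, -153.3]
contact_force: [-0.3, -0.6, 0.0]
gripper_width: 0.0879
```

Request:
step_arm(
  steps=[
    [[0, -1, -0.3], 0],
    [[0, -1, -0.3], 0],
    [[0, -1, -0.3], 0],
    [[0, -1, -0.3], 0],
    [[0, -1, -0.3], 0],
    [[0, -1, -0.3], 0],
    [[0, -1, -0.3], 0],
    [[0, -1, -0.3], 0],
    [[0, -1, 0], 0],
    [[0, 0, 0], -0.66],
    [[0, 0, 0], -0.66],
    [[0, 0, 0], 0],
    [[0, 0, 0], 0],
  ],
)

```text
time_s: 19.47
tcp_pos: [0.477, 0.2849, 0.2142]
eef_rot: [23.8, 89.9, -134.7]
contact_force: [0.7, 0.1, -0.1]
gripper_width: 0.0877
```

Run:
```python
from h import *
info(); m=camera_model("wrist"); y=np.radians(21.6);d=np.array([np.cos(y),np.sin(y),0])
print(proj(m,[[.5398,.310,.016],np.r_[.4775,.2853,.022]+.03*d]))
cv2.imwrite("pics/w10.png",capture("wrist"))
go([.4775,.2853,.011],21.6-90)
```

```text
t 19.47 tcp [0.477  0.2849 0.2142] F [ 0.6752  0.0941 -0.0706] w 0.08770998428214015 j [ 51.033   10.7655 -17.0768  -0.0152 -62.2915  60.4681]
toolx [-0.0017 -0.0017 -1.    ] yawy -68.5059731955085
[[311.8882 141.8381]
 [312.0691 186.2964]]
units [10.1771 -0.0209 -0.0421]
turn units -0.022092122225567817 (deg world 0.1325527333534069 )
```

View pics/w10.png

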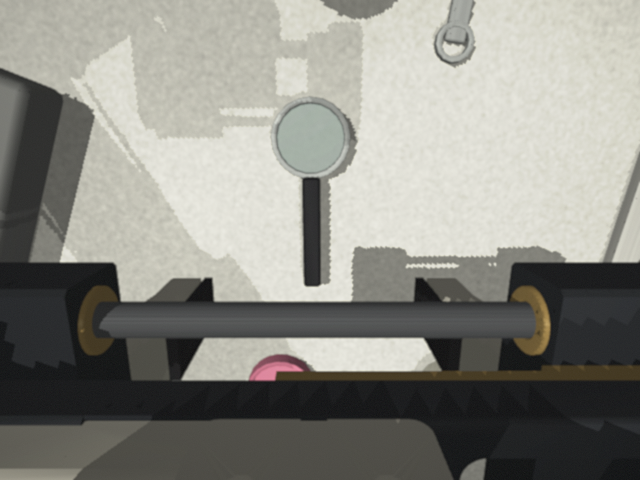

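Run:
```python
from h import *
m=camera_model("wrist"); im=cv2.imread("pics/w10.png"); crop(im,250,80,130,230,3,"pics/w10c.png")
L=onz(m,[[311.6,138]],.016)[0];E=onz(m,[[312.8,285.5]],.02)[0];J=onz(m,[[311.7,182]],.022)[0]
d=(L-E)[:2];print(L,E,np.linalg.norm(d),np.degrees(np.arctan2(d[1],d[0])),"J-E",np.linalg.norm((J-E)[:2]))
n=d/np.linalg.norm(d);G=L[:2]-.067*n;print(G);go([*G,.011])
```

```text
[0.5429 0.3114 0.016 ] [0.4206 0.2624 0.02  ] 0.1317160464858027 21.836870020121086 J-E 0.09517097346088779
[0.4807 0.2865]
units [10.1769 -0.0162 -0.2128]
```

View pics/w10c.png

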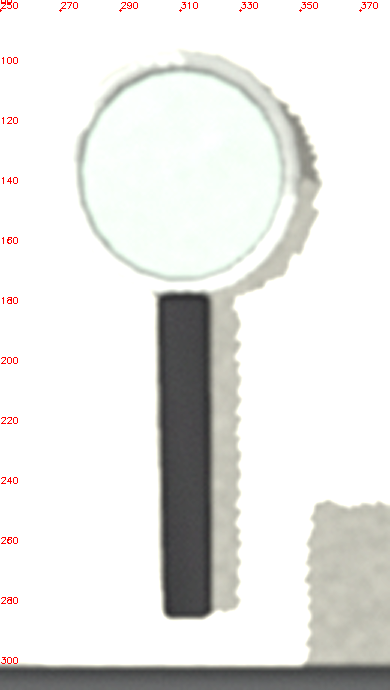

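Request:
step_arm(
  steps=[
    [[0.5, 0, -0.25], 0],
    [[1, 0, 0], 0],
    [[1, 0, 0], 0],
    [[1, 0, 0], 0],
    [[1, 0, 0], 0],
    [[1, 0, 0], 0],
    [[1, 0, 0], 0],
    [[1, 0, 0], 0],
    [[1, 0, 0], 0],
    [[0.6, 0, 0], 0],
    [[0.3, 0, 0], 0],
    [[0.2, 0, 0], 0],
    [[0, 0, 0], 0],
    [[0, 0, 0], 0],
    [[0, 0, 0], 0],
  ],
)

```text
time_s: 20.77
tcp_pos: [0.4826, 0.2875, 0.0244]
eef_rot: [-155.4, 89.9, 46.2]
contact_force: [-0.1, 0.8, -0.1]
gripper_width: 0.0874
```

Run:
```python
from h import *
info(); go([.4815,.2868,.0215])
cv2.imwrite("pics/w11.png",capture("wrist"))
```

```text
t 20.77 tcp [0.4826 0.2875 0.0244] F [-0.0794  0.849  -0.0522] w 0.08742237222798921 j [ 50.7535  23.7937 -28.3182   0.0116 -37.7994  60.843 ]
toolx [ 0.0011  0.0011 -1.    ] yawy -68.39427532351827
units [0.1435 0.0136 0.0656]
```

View pics/w11.png

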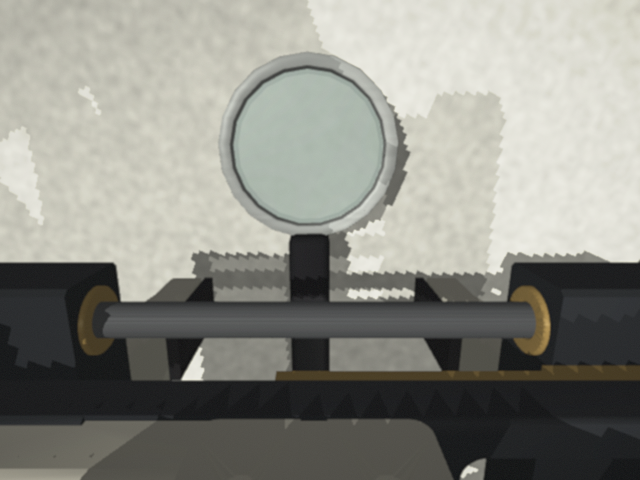

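Request:
step_arm(
  steps=[
    [[0.12, 0, 0.06], 0],
    [[0, 0, 0], 0],
    [[0, 0, 0], 0],
  ],
)

```text
time_s: 21.07
tcp_pos: [0.4809, 0.2867, 0.0214]
eef_rot: [-143.0, 90.0, 58.6]
contact_force: [-0.1, 0.1, -0.5]
gripper_width: 0.0875
```

Request:
step_arm(
  steps=[
    [[0, 0, 0], 0],
    [[0, 0, 0], 0],
    [[0, 0, 0], 0],
    [[0, 0, 0], 0],
    [[0, 0, 0], 0],
    [[0, 0, 0], 0],
    [[0, 0, 0], 0],
    [[0, 0, 0], 0],
    [[0, 0, 0], 0],
    [[0, 0, 0], 0],
    [[0, 0, 0], 0],
    [[0, 0, 0], 0],
    [[0, 0, 0], 0],
    [[0, 0, 0], 0],
    [[0, 0, 0], 0],
  ],
  fingers=1,
  grip_force=30,
)

```text
time_s: 22.32
tcp_pos: [0.481, 0.2867, 0.0212]
eef_rot: [-159.3, 90.0, 42.3]
contact_force: [0.1, 0.1, -0.1]
gripper_width: 0.0159
```

Run:
```python
from h import *
info(); 
for k in range(3): 
    m=camera_model("wrist");im=capture("wrist");print(cur()[1])
cv2.imwrite("pics/w12.png",im); print(proj(m,[[.5429,.3114,.016]]))
```

```text
t 22.32 tcp [0.481  0.2867 0.0212] F [ 0.1032  0.1443 -0.1189] w 0.01588148648814879 j [ 50.827   23.9764 -28.6193   0.0016 -37.3977  60.7856]
toolx [ 0.0001  0.0001 -1.    ] yawy -68.38615427057142
[0.481  0.2867 0.0212]
[0.481  0.2867 0.0212]
[0.481  0.2867 0.0212]
[[311.2025 142.8516]]
```

View pics/w12.png

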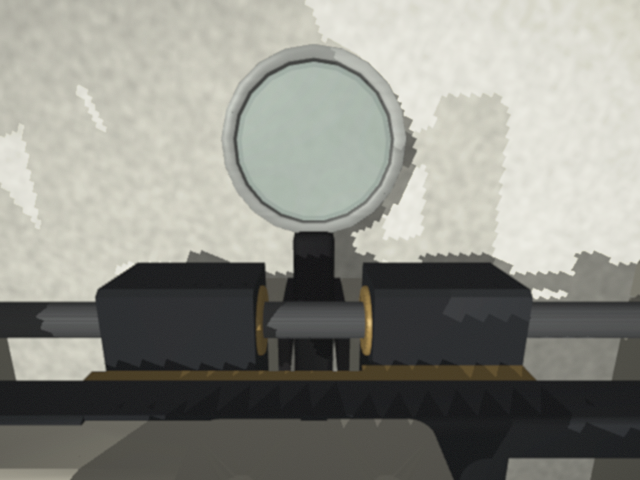

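Run:
```python
from h import *
m=camera_model("wrist");s,p,R=cur()
for uv,z in [([314.5,140],.016),([314.5,141],.012)]:
    L=onz(m,[uv],z)[0]; print(L,"tool offset",R.T@(L-p))
e=onz(m,[[223,142],[406,142],[314.5,44]],.016);print(np.linalg.norm(e[0]-e[1]),e)
```

```text
[0.5443 0.3106 0.016 ] tool offset [ 0.0052  0.001  -0.0677]
[0.544  0.3105 0.012 ] tool offset [ 0.0092  0.001  -0.0673]
0.0669188303023263 [[0.5313 0.3415 0.016 ]
 [0.5559 0.2793 0.016 ]
 [0.574  0.3224 0.016 ]]
```

Request:
step_arm(
  steps=[
    [[-0.3, 0, 0], 0],
    [[-0.6, 0, 0], 0],
    [[-1, 0, 0], 0],
    [[-1, 0, 0], 0],
    [[-1, 0, 0], 0],
    [[-1, 0, 0], 0],
    [[-1, 0, 0], 0],
    [[-1, 0, 0], 0],
    [[-1, 0, 0], 0],
    [[-0.6, 0, 0], 0],
    [[-0.3, 0, 0], 0],
    [[0, 0, 0], 0],
    [[0, 0, 0], 0],
  ],
)

```text
time_s: 23.55
tcp_pos: [0.4807, 0.2864, 0.1968]
eef_rot: [-28.7, 90.0, 172.9]
contact_force: [0.3, -0.1, -1.0]
gripper_width: 0.0154
```

Run:
```python
from h import *
info(); cv2.imwrite("pics/w13.png",capture("wrist"))
s=capture("scene");cv2.imwrite("pics/s13.png",s);crop(s,320,180,160,200,4,"pics/s13c.png")
```

```text
t 23.55 tcp [0.4807 0.2864 0.1968] F [ 0.2596 -0.1277 -1.0284] w 0.015360291183249115 j [ 50.8232  11.908  -18.0504  -0.024  -60.0546  60.7874]
toolx [-0.0004  0.0001 -1.    ] yawy -68.40140268007872
```

View pics/w13.png

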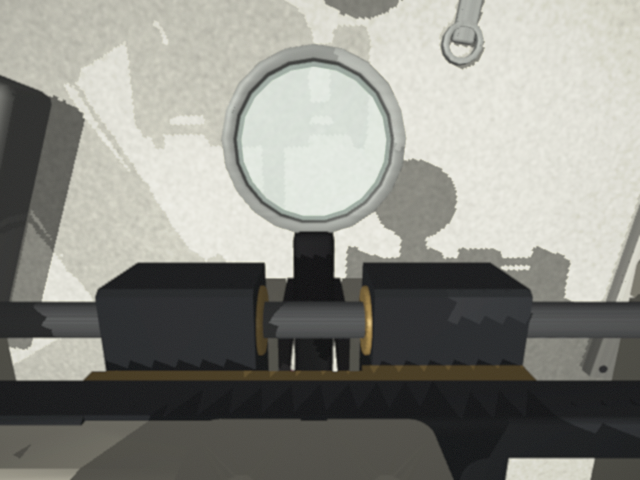

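View pics/s13c.png

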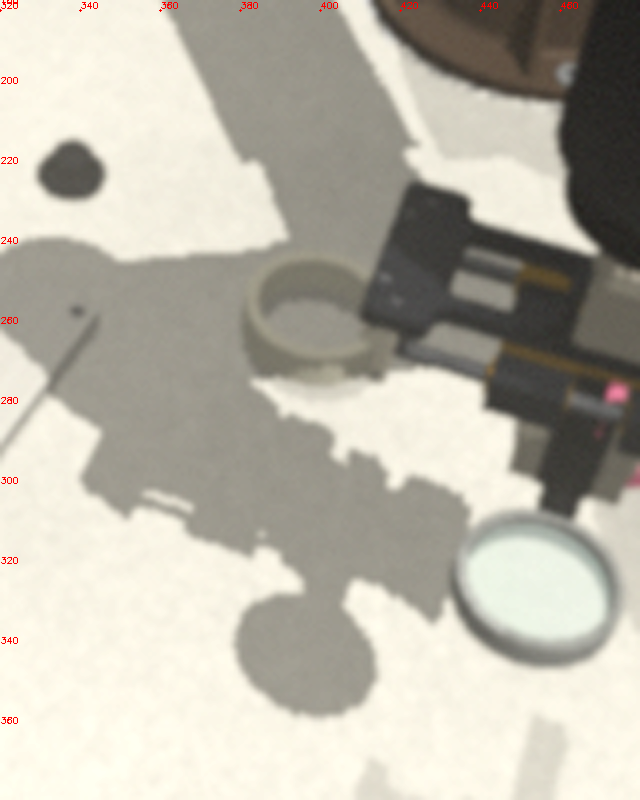

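Request:
step_arm(
  steps=[
    [[0, 0, 0], 0.4],
    [[0, 0, 0], 0.52],
    [[0, 0, 0], 0.4],
    [[0, 0.4, 0.1], 0],
    [[0, 0.8, 0.2], 0],
    [[0, 1, 0.25], 0],
    [[0, 1, 0.25], 0],
    [[0, 1, 0.25], 0],
    [[0, 1, 0.25], 0],
    [[0, 1, 0.25], 0],
    [[0, 1, 0.25], 0],
    [[0, 1, 0.25], 0],
    [[0, 1, 0.25], 0],
    [[0, 1, 0.25], 0],
    [[0, 1, 0.25], 0],
    [[0, 1, 0.25], 0],
    [[0, 1, 0.25], 0],
    [[0, 1, 0.25], 0],
    [[0, 1, 0.25], 0],
    [[0, 1, 0.2], 0],
  ],
)

```text
time_s: 25.32
tcp_pos: [0.4786, -0.0491, 0.1968]
eef_rot: [-5.5, 89.9, -171.8]
contact_force: [0.1, 0.4, -0.7]
gripper_width: 0.0156
```

Request:
step_arm(
  steps=[
    [[0, 1, 0.2], 0],
    [[0, 0.6, 0], 0],
    [[0, 0.2, 0], 0],
    [[0, 0, 0], 0],
    [[0, 0, 0], 0],
    [[0, 0, 0], 0],
  ],
)

```text
time_s: 25.82
tcp_pos: [0.4842, -0.0828, 0.197]
eef_rot: [-32.9, 90.0, 160.8]
contact_force: [-0.2, 0.3, -0.8]
gripper_width: 0.0157
```

Run:
```python
from h import *
info(); m=camera_model("wrist"); np.savez("m14.npz",**m);cv2.imwrite("pics/w14.png",capture("wrist"))
go([.5384,-.0701,.1005],13.67-90)
print(proj(m,[[.604,-.0542,.038],[.6638,-.0398,.0873],[.604,-.0542,.012]]))
```

```text
t 25.82 tcp [ 0.4842 -0.0828  0.197 ] F [-0.1584  0.334  -0.8449] w 0.015654717574626047 j [ 13.2722   5.4133 -26.0008  -0.0101 -58.5994  90.4537]
toolx [-0.0003  0.0001 -1.    ] yawy -76.27935678652605
units [ 4.8285  0.034  -2.7774]
turn units 0.011637140695841689 (deg world -0.06982284417505014 )
[[313.3412  62.3148]
 [313.6245 -76.3426]
 [313.3295  69.1547]]
```

View pics/w14.png

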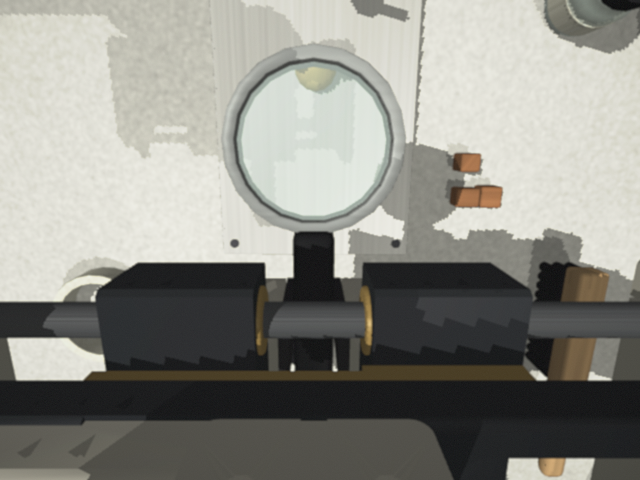

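Request:
step_arm(
  steps=[
    [[0.4, 0, 0], 0],
    [[0.8, 0, 0], 0],
    [[1, 0, 0], 0],
    [[1, 0, 0], 0],
    [[0.8, 0, 0], 0],
    [[0.4, 0, 0], 0],
    [[0.2, 0, -0.2], 0],
    [[0.1, 0.08, -0.4], 0],
    [[0, 0, -0.4], 0],
    [[0, 0, -0.4], 0],
    [[0, 0, -0.4], 0],
    [[0, 0, -0.3], 0],
    [[0, 0, -0.2], 0],
    [[0, 0, 0], 0],
    [[0, 0, 0], 0],
    [[0, 0, 0], 0],
  ],
)

```text
time_s: 27.2
tcp_pos: [0.5293, -0.0737, 0.1031]
eef_rot: [-18.1, 90.0, 175.6]
contact_force: [-0.9, -0.5, -0.6]
gripper_width: 0.0157
```

Run:
```python
from h import *
info(); m=camera_model("wrist");cv2.imwrite("pics/w15.png",capture("wrist"))
go([.5384,-.0701,.1005],13.67-90)
s=capture("scene");cv2.imwrite("pics/s15.png",s);crop(s,220,210,130,130,5,"pics/s15c.png")
s=capture("top");cv2.imwrite("pics/t15.png",s);crop(s,270,120,120,120,5,"pics/t15c.png")
```

```text
t 27.2 tcp [ 0.5293 -0.0737  0.1031] F [-0.8651 -0.5244 -0.5709] w 0.015722383790443575 j [ 13.0968  15.4433 -27.6115  -0.009  -46.9661  90.5888]
toolx [-0.0004  0.     -1.    ] yawy -76.3205939579462
units [ 0.1337 -0.0706 -0.4874]
turn units 0.002213783193842763 (deg world -0.013282699163056577 )
```

View pics/w15.png

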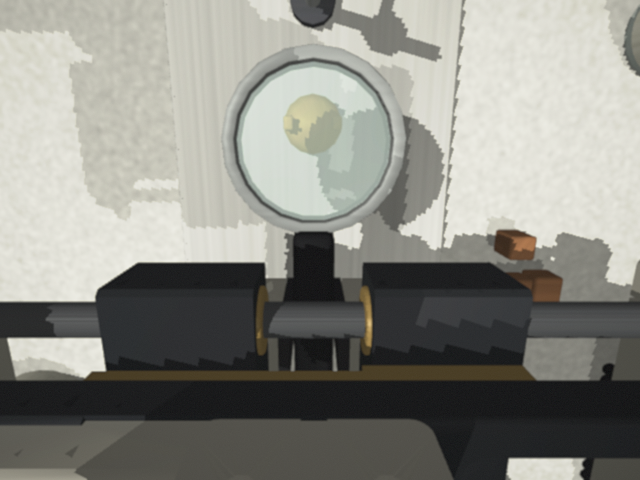

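View pics/s15c.png

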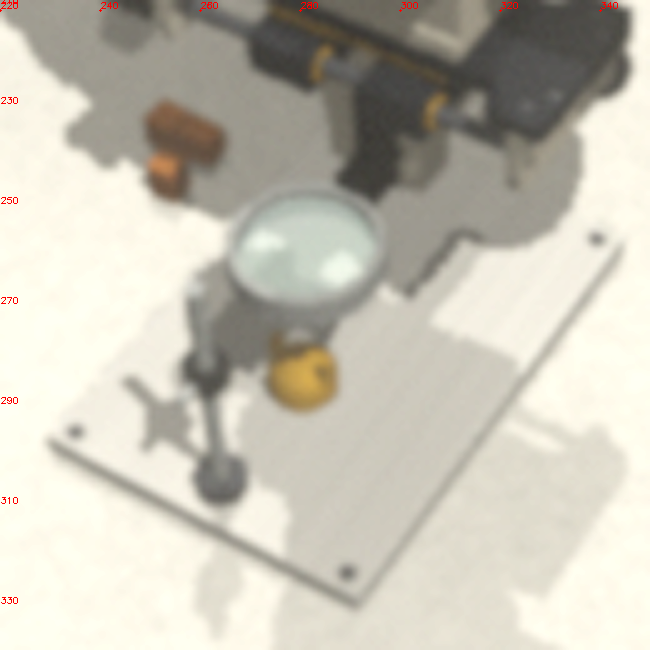

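View pics/t15c.png

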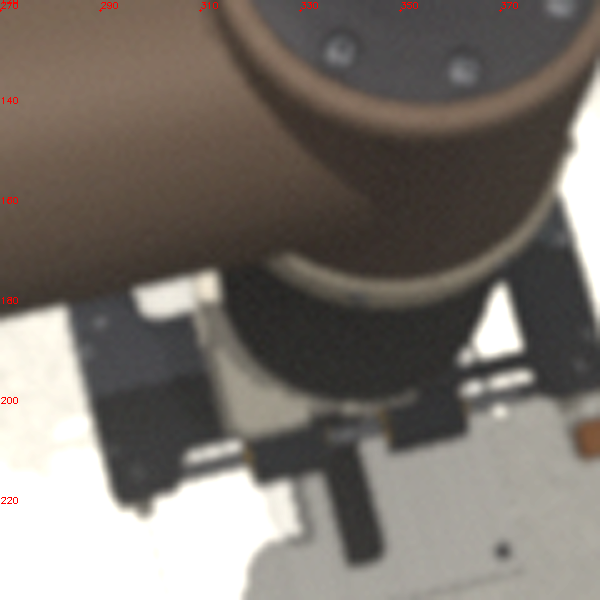

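Run:
```python
from h import *
m=camera_model("wrist");S=camera_model("scene");s,p,R=cur()
C,_=ray(m,[[0,0]]);print("cam",C)
im=cv2.imread("pics/w15.png");crop(im,220,0,220,240,3,"pics/w15c.png")
c=np.array([.570,-.0625]);a=np.radians(13.67);u=np.array([np.cos(a),np.sin(a)]);v=np.array([-u[1],u[0]])
uv=lambda P:((P[:2]-c)@u,(P[:2]-c)@v)
for z in (.02,.025,.03): print("cap",z,uv(onz(m,[[313,124]],z)[0]))
L=onz(m,[[314.5,139.7]],p[2]-.0052)[0];print("lens",uv(L), "tcp",uv(p))
# expected lens from TCP vs scene image
Lp=p+R@[.0132,.0005,-.0675];print("lens pred",Lp,proj(S,[Lp]))
th=np.linspace(0,2*np.pi,60)
for dz in (.008,-.008):
  q=proj(S,Lp+np.c_[.034*np.cos(th),.034*np.sin(th),0*th+dz]);print("rim",dz,q.min(0),q.max(0))
print(proj(S,[[*(c+.097*u),.0873]]))
```

```text
cam [ 0.5938 -0.0585  0.2434]
cap 0.02 (np.float64(0.03498568371949083), np.float64(-0.0016892887201635134))
cap 0.025 (np.float64(0.03474227327672251), np.float64(-0.0016911363651435066))
cap 0.03 (np.float64(0.034498862833954085), np.float64(-0.0016929840101234737))
lens (np.float64(0.025695108259109915), np.float64(-0.0022613328648678366)) tcp (np.float64(-0.04213777764337954), np.float64(-0.001343986126312459))
lens pred [ 0.5951 -0.0583  0.0901] [[279.7953 260.0068]]
rim 0.008 [263.1512 245.4171] [295.9271 270.177 ]
rim -0.008 [263.7956 250.4172] [296.1783 275.1138]
[[260.6039 284.5855]]
```

View pics/w15c.png

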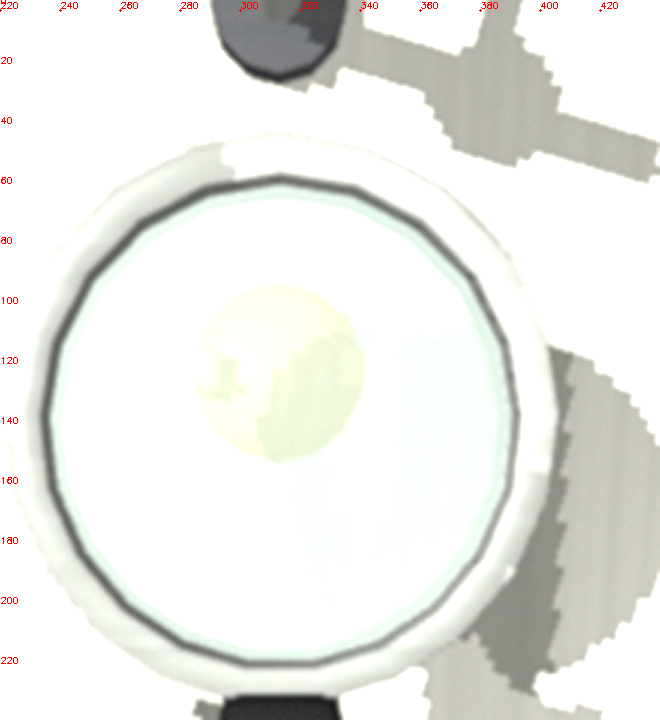

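Run:
```python
from h import *
T=camera_model("top");S=camera_model("scene")
c=np.array([.570,-.0630]);a=np.radians(13.67);u=np.array([np.cos(a),np.sin(a)]);P=c+.097*u
def hull(m,z,xy,k=8):
    th=np.linspace(0,2*np.pi,40);q=np.vstack([np.c_[xy[0]+.01*np.cos(th),xy[1]+.01*np.sin(th),0*th+z+d] for d in(-.005,.005)])
    h=cv2.convexHull(proj(m,q).astype(np.float32)).reshape(-1,2);return h
def ren(m,z,xy,x0,y0,w,h,k=8):
    im=np.zeros((h*k,w*k),np.uint8);q=(hull(m,z,xy)-[x0-.5,y0-.5])*k
    cv2.fillConvexPoly(im,q.astype(np.int32),255);im=cv2.GaussianBlur(im,(0,0),k*.8)
    return cv2.resize(im,(w,h),interpolation=cv2.INTER_AREA).astype(float)/255
for n,m,f,box in [("scene",S,"pics/s0",(250,272,22,24)),("scene15",S,"pics/s15.png",(250,272,22,24)),("top",T,"",(308,130,22,18))]:
    f={"scene":"pics/scene0.png","scene15":"pics/s15.png","top":"pics/top0.png"}[n]
    x0,y0,w,h=box;g=cv2.cvtColor(cv2.imread(f),cv2.COLOR_BGR2GRAY)[y0:y0+h,x0:x0+w].astype(float)
    bg=np.median(g); d=np.clip((bg-g)/(bg-np.percentile(g,1)),0,1)
    best=[]
    for z in np.arange(.06,.112,.001):
        for s in np.arange(-.004,.0041,.001):   # lateral shift across view
            for ax in ([0,1],) :
                xy=P+s*np.array([-u[1],u[0]])
                r=ren(m,z,xy,*box); wgt=1
                best.append((np.corrcoef(r.ravel(),d.ravel())[0,1],z,s))
    best.sort(reverse=True);print(n,[tuple(np.round(b,4)) for b in best[:4]])
```

```text
scene [(np.float64(0.7625), np.float64(0.089), np.float64(0.001)), (np.float64(0.7613), np.float64(0.088), np.float64(0.0)), (np.float64(0.7609), np.float64(0.09), np.float64(0.001)), (np.float64(0.7607), np.float64(0.088), np.float64(0.001))]
scene15 [(np.float64(0.6489), np.float64(0.095), np.float64(0.004)), (np.float64(0.6478), np.float64(0.096), np.float64(0.004)), (np.float64(0.6447), np.float64(0.097), np.float64(0.004)), (np.float64(0.6441), np.float64(0.094), np.float64(0.004))]
top [(np.float64(0.9209), np.float64(0.087), np.float64(0.0)), (np.float64(0.918), np.float64(0.086), np.float64(0.0)), (np.float64(0.918), np.float64(0.088), np.float64(0.0)), (np.float64(0.9175), np.float64(0.089), np.float64(0.0))]
```

Request:
step_arm(
  steps=[
    [[0.1, -0.02, -0.2], 0],
    [[0, 0, -0.2], 0],
    [[0, 0, -0.06], 0],
    [[0, 0, 0], 0],
    [[0, 0, 0], 0],
    [[0, 0, 0], 0],
    [[0, 0, 0], 0],
  ],
)

```text
time_s: 27.93
tcp_pos: [0.5384, -0.0711, 0.1011]
eef_rot: [-2.7, 90.0, -169.0]
contact_force: [-0.8, 0.1, -0.4]
gripper_width: 0.0159
```

Run:
```python
from h import *
m=camera_model("wrist");cv2.imwrite("pics/w16.png",capture("wrist"))
S=camera_model("scene")
s=capture("scene");cv2.imwrite("pics/s16.png",s);crop(s,240,240,70,70,9,"pics/s16c.png")
info();s,p,R=cur();print("rot dev deg",np.degrees(np.arccos(-R[2,0])),"m",s["moment"])
c=np.array([.570,-.063]);a=np.radians(13.67);u=np.array([np.cos(a),np.sin(a)])
Lp=p+R@[.0132,.0005,-.0675];print("lens",Lp,proj(S,[Lp]),(Lp[:2]-c)@u,(Lp[:2]-c)@np.array([-u[1],u[0]]))
th=np.linspace(0,2*np.pi,60)
for dz in (.008,-.008):
  q=proj(S,Lp+np.c_[.034*np.cos(th),.034*np.sin(th),0*th+dz]);print("rim",dz,q.min(0),q.max(0))
im=cv2.imread("pics/w16.png");crop(im,220,0,220,240,3,"pics/w16c.png")
```

```text
t 28.03 tcp [ 0.5384 -0.0711  0.1012] F [-0.5004 -0.506  -0.919 ] w 0.015726185959965517 j [ 13.1529  16.3016 -26.6634  -0.0012 -47.031   90.5361]
toolx [ 0.0001  0.     -1.    ] yawy -76.31179811259824
rot dev deg 0.0040234068367634955 m [-0.0761 -0.0243  0.0646]
lens [ 0.6042 -0.0556  0.088 ] [[277.4775 263.6819]] 0.03492032253799986 -0.000927293285145233
rim 0.008 [260.7431 248.9672] [293.6658 274.0099]
rim -0.008 [261.419  253.9464] [293.945  278.9213]
```

View pics/w16.png

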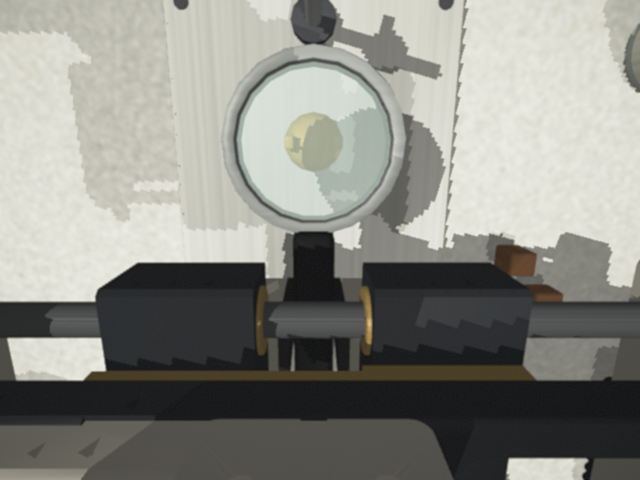

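View pics/s16c.png

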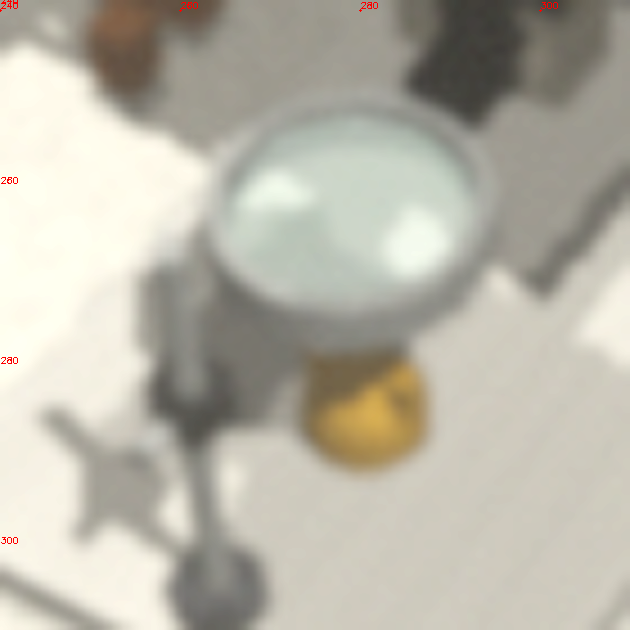

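View pics/s16.png

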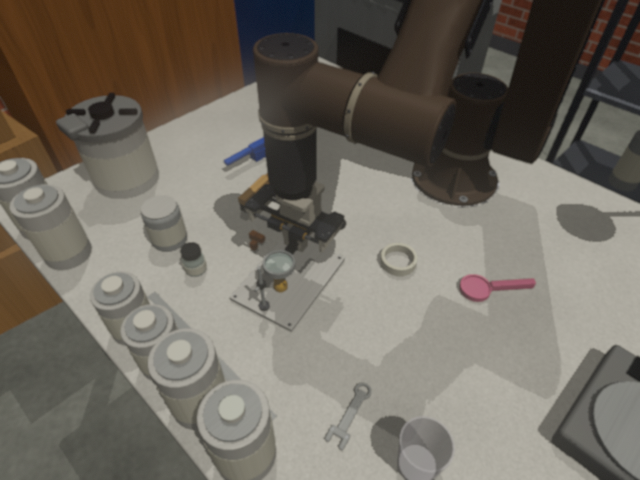

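Run:
```python
from h import *
S=camera_model("scene");T=camera_model("top");m=camera_model("wrist");s,p,R=cur()
c=np.array([.570,-.0633]);a=np.radians(13.67);u=np.array([np.cos(a),np.sin(a)]);v=np.array([-u[1],u[0]])
sq=[np.r_[c+i*u+j*v,.012] for i,j in [(.106,-.07),(.106,.07),(-.106,.07),(-.106,-.07)]]
print("scene bias",np.array([[235,296.3],[289.3,324.6],[339.5,257.5],[289.2,235.3]])-proj(S,sq))
print("top bias",np.array([[346.1,143.3],[287.5,157],[310,245],[370.3,230]])-proj(T,sq))
print("wrist far screws obs (181,2),(446,2):",proj(m,sq[:2]), onz(m,[[446.5,2.5],[181,2.5]],.012))
print("scene d/dz", (proj(S,[[.664,-.04,.092]])-proj(S,[[.664,-.04,.082]]))/10, "top",(proj(T,[[.664,-.04,.092]])-proj(T,[[.664,-.04,.082]]))/10)
for z in(.083,.088,.093): print(z,proj(m,[np.r_[c+.097*u,z+.005],np.r_[c+.097*u,z-.005]]))
g=cv2.imread("pics/w16.png");crop(g,270,0,90,70,8,"pics/w16d.png")
g=cv2.imread("pics/scene0.png");crop(g,235,260,60,60,10,"pics/s0d.png")
```

```text
scene bias [[0.4599 0.9814]
 [0.5304 1.0494]
 [0.7319 0.6684]
 [0.78   0.8306]]
top bias [[ 0.0457  0.2671]
 [-0.044   0.3421]
 [ 0.2891  0.2583]
 [ 0.0485  0.2745]]
wrist far screws obs (181,2),(446,2): [[443.5831   3.953 ]
 [180.3162   4.0294]] [[ 0.6906 -0.1076  0.012 ]
 [ 0.6573  0.0295  0.012 ]]
scene d/dz [[-0.0441 -0.305 ]] top [[ 0.0059 -0.1782]]
0.083 [[311.3632 -44.4286]
 [311.4847 -31.6287]]
0.088 [[311.2956 -51.5538]
 [311.4261 -37.8039]]
0.093 [[311.2227 -59.2386]
 [311.3632 -44.4286]]
```

View pics/w16d.png

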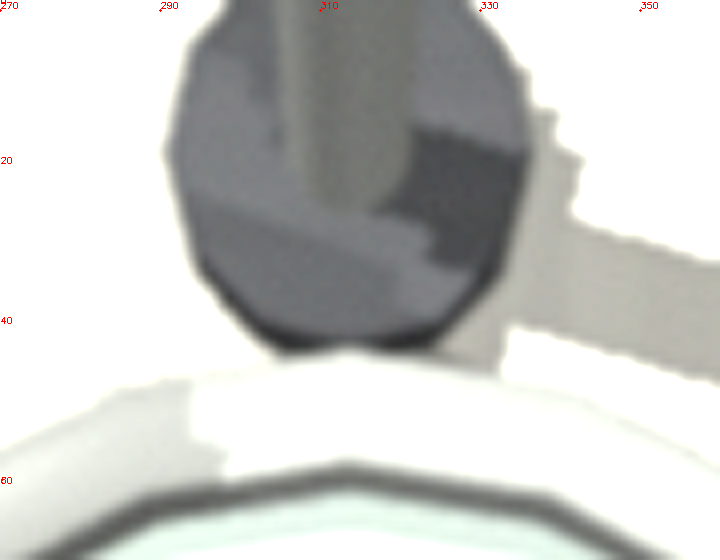

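View pics/s0d.png

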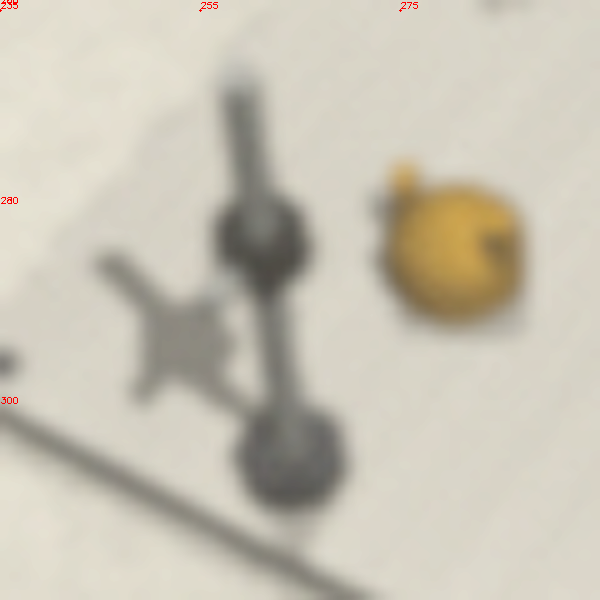

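Run:
```python
from h import *
S=camera_model("scene");s,p,R=cur();Lp=p+R@[.0132,.0005,-.0675]
c=np.array([.570,-.0633]);a=np.radians(13.67);u=np.array([np.cos(a),np.sin(a)]);P=c+.097*u
b=np.array([.55,.95]);th=np.linspace(0,2*np.pi,73)
def ringp(x,y,z,r): return proj(S,np.c_[x+r*np.cos(th),y+r*np.sin(th),0*th+z])+b
def ov(f,items,x0,y0,w,h,k,out):
    g=cv2.imread(f)[y0:y0+h,x0:x0+w];g=cv2.resize(g,None,fx=k,fy=k,interpolation=cv2.INTER_CUBIC);g=np.clip(g*1.4,0,255).astype(np.uint8)
    for q,col in items: cv2.polylines(g,[((q-[x0-.5,y0-.5])*k).astype(np.int32)],True,col,1)
    cv2.imwrite(out,g)
col=lambda z,cc:[(ringp(*P,z+.005,.01),cc),(ringp(*P,z-.005,.01),cc)]
rim=[(ringp(Lp[0],Lp[1],Lp[2]+d,.034),(0,0,255)) for d in(.008,-.008)]
ov("pics/s16.png",rim+col(.088,(0,255,0)),245,240,60,55,12,"pics/o16.png")
post=[(ringp(*P,.142,.004),(0,255,255)),(ringp(*P,.0121,.004),(0,255,255))]
ov("pics/scene0.png",col(.088,(0,255,0))+col(.091,(255,0,0))+post,245,260,40,50,12,"pics/o0.png")
```

```text
(no output)
```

View pics/o16.png

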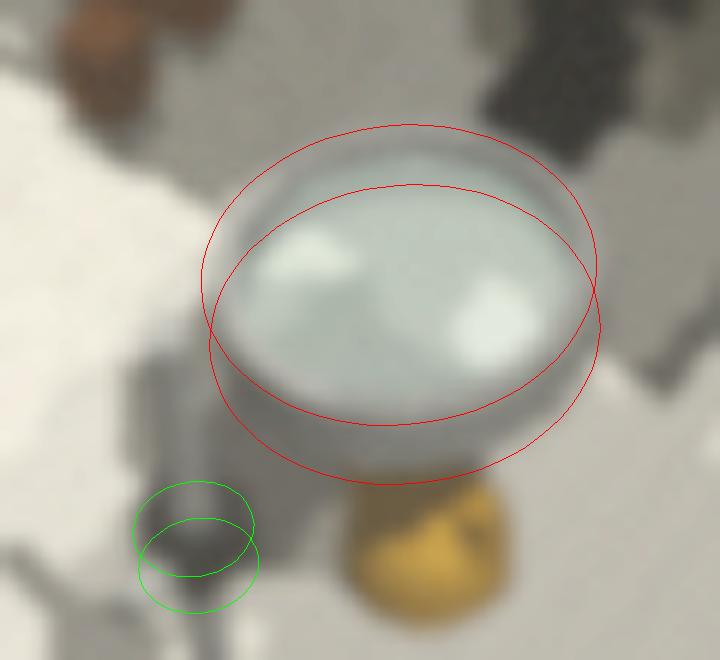

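View pics/o0.png

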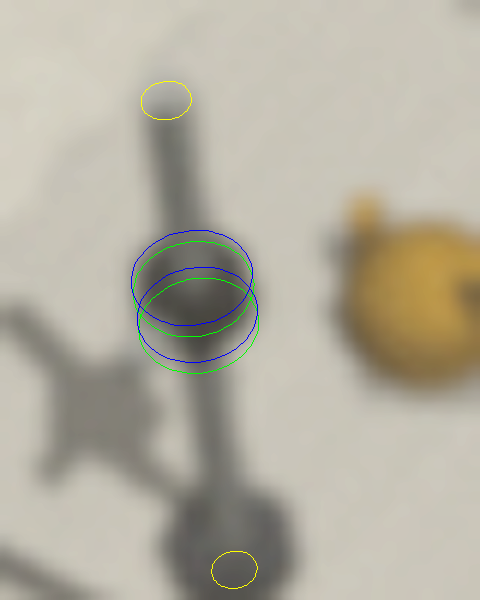

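```bash
cat > fit.py <<'E'
from h import *
S=camera_model("scene");T=camera_model("top")
c=np.array([.570,-.0633]);a=np.radians(13.67);u=np.array([np.cos(a),np.sin(a)]);P=c+.097*u
th=np.linspace(0,2*np.pi,73);K=10
def mask(q,x0,y0,w,h):
    im=np.zeros((h*K,w*K),np.uint8)
    hh=cv2.convexHull(q.astype(np.float32)).reshape(-1,2)
    cv2.fillConvexPoly(im,np.round((hh-[x0-.5,y0-.5])*K).astype(np.int32),1);return im.astype(np.float32)
def bases(m,z,b,sg,box):
    ring=lambda zz,r:proj(m,np.c_[P[0]+r*np.cos(th),P[1]+r*np.sin(th),0*th+zz])+b
    post=mask(np.vstack([ring(.142,.004),ring(.012,.004)]),*box)
    col=mask(np.vstack([ring(z+.005,.01),ring(z-.005,.01)]),*box)
    up=mask(np.vstack([ring(.142,.004),ring(z+.005,.004)]),*box)
    top=mask(ring(z+.005,.01),*box)*(1-up); side=col*(1-mask(ring(z+.005,.01),*box))
    postv=np.clip(post*(1-col)+up,0,1)
    x0,y0,w,h=box
    f=lambda i:cv2.resize(cv2.GaussianBlur(i,(0,0),sg*K),(w,h),interpolation=cv2.INTER_AREA).ravel()
    yy,xx=np.mgrid[0:h,0:w]
    return np.c_[np.ones(w*h),xx.ravel()/w,yy.ravel()/h,f(postv),f(top),f(side)]
for n,m,f,b,box in [("scene",S,"pics/scene0.png",[.55,.95],(251,271,20,22)),("top",T,"pics/top0.png",[.0,.28],(310,130,17,18))]:
    x0,y0,w,h=box;g=cv2.cvtColor(cv2.imread(f),cv2.COLOR_BGR2GRAY)[y0:y0+h,x0:x0+w].astype(float).ravel()
    W=np.ones((h,w)); 
    if n=="scene": 
        W[14:, :8]=0   # shadow
    W=W.ravel();out=[]
    for z in np.arange(.080,.100,.001):
        for dx in np.arange(-1,1.1,.25):
            for sg in(.7,1.):
                B=bases(m,z,np.array(b)+[dx,0],sg,box);x,_,_,_=np.linalg.lstsq(B*W[:,None],g*W,rcond=None)
                out.append((np.sum(W*(B@x-g)**2),z,dx,sg,x[3:]))
    out.sort(key=lambda t:t[0]);print(n)
    for o in out[:5]:print(o)
E
python3 fit.py
```

```text
scene
(np.float64(7367.7305805316955), np.float64(0.09000000000000001), np.float64(-0.25), 1.0, array([-61.1714, -92.445 , -70.1588]))
(np.float64(7388.623391596584), np.float64(0.09100000000000001), np.float64(-0.25), 1.0, array([-61.0078, -88.4163, -77.0248]))
(np.float64(7503.1187810114525), np.float64(0.09200000000000001), np.float64(-0.25), 1.0, array([-60.8512, -83.9407, -84.0731]))
(np.float64(7805.3782346065855), np.float64(0.09100000000000001), np.float64(0.0), 1.0, array([-61.1795, -88.5205, -73.7394]))
(np.float64(8399.002526359422), np.float64(0.09200000000000001), np.float64(0.0), 1.0, array([-60.9448, -84.2669, -80.1263]))
top
(np.float64(16156.714676496253), np.float64(0.08800000000000001), np.float64(0.0), 1.0, array([-64.3747, -86.4024, -54.0171]))
(np.float64(16180.126859437065), np.float64(0.08900000000000001), np.float64(0.0), 1.0, array([-63.9143, -84.9679, -61.6149]))
(np.float64(16303.46674372602), np.float64(0.08700000000000001), np.float64(0.0), 1.0, array([-64.801 , -87.4013, -47.3091]))
(np.float64(16407.732034151522), np.float64(0.09000000000000001), np.float64(0.0), 1.0, array([-63.5375, -83.4861, -68.3172]))
(np.float64(16766.143030172825), np.float64(0.09100000000000001), np.float64(0.0), 1.0, array([-63.1685, -81.685 , -75.1975]))
```

Scene and top cameras put the collar at 0.091 m and 0.0885 m. For a better-scaled measurement I'll rise straight up so the wrist camera can see the collar.

Request:
step_arm(
  steps=[
    [[-0.3, 0, 0], 0],
    [[-0.7, 0, 0], 0],
    [[-1, 0, 0], 0],
    [[-1, 0, 0], 0],
    [[-0.7, 0, 0], 0],
    [[-0.3, 0, 0], 0],
    [[0, 0, 0], 0],
    [[0, 0, 0], 0],
    [[0, 0, 0], 0],
    [[0, 0, 0], 0],
  ],
)

```text
time_s: 28.87
tcp_pos: [0.5379, -0.0712, 0.18]
eef_rot: [-7.4, 89.9, -173.7]
contact_force: [-0.2, 0.7, -0.4]
gripper_width: 0.0157
```

Run:
```python
from h import *
info();m=camera_model("wrist");np.savez("m17.npz",**m);g=capture("wrist");cv2.imwrite("pics/w17.png",g)
crop(g,220,0,200,120,4,"pics/w17c.png")
c=np.array([.570,-.0633]);a=np.radians(13.67);u=np.array([np.cos(a),np.sin(a)]);v=np.array([-u[1],u[0]])
print(proj(m,[np.r_[c+.097*u,z] for z in(.012,.083,.088,.093,.142)]),proj(m,[np.r_[c+.106*u+.07*k*v,.012] for k in(-1,1)]))
```

```text
t 28.87 tcp [ 0.5379 -0.0712  0.18  ] F [-0.2276  0.6596 -0.3751] w 0.015685408325816393 j [ 13.1567  11.2766 -21.306   -0.0156 -57.5275  90.5362]
toolx [-0.0019 -0.0002 -1.    ] yawy -76.31555184581048
[[312.4636  54.1156]
 [312.2125  25.421 ]
 [312.1886  22.6888]
 [312.1635  19.827 ]
 [311.8363 -17.5743]] [[408.4379  40.6189]
 [216.4419  40.7227]]
```

View pics/w17.png

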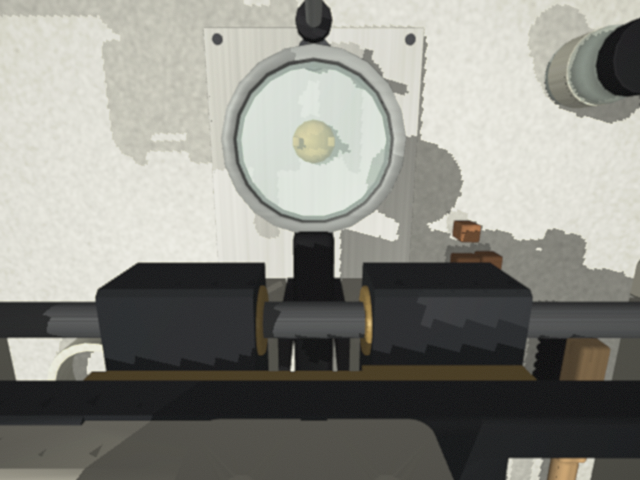

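View pics/w17c.png

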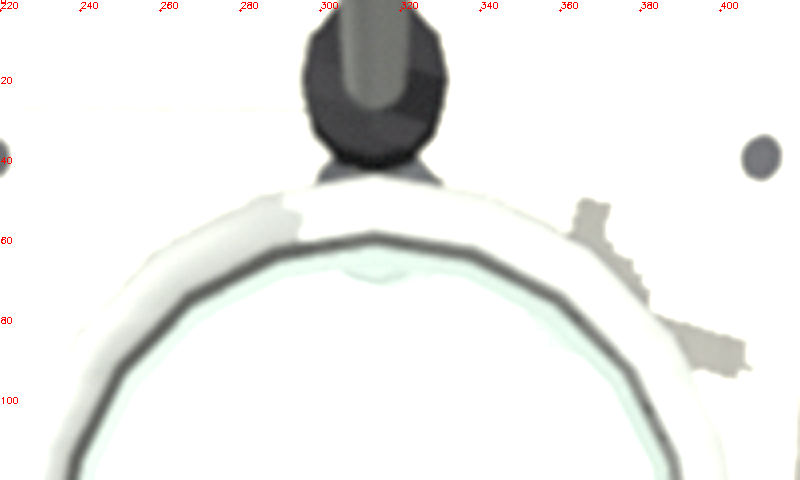

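Run:
```python
from h import *
m=dict(np.load("m17.npz"))
c=np.array([.570,-.0633]);a=np.radians(13.67);u=np.array([np.cos(a),np.sin(a)]);v=np.array([-u[1],u[0]]);P=c+.097*u
for z in(.084,.086,.088,.090,.092,.094):
    th=np.linspace(0,2*np.pi,181);r=lambda zz,R:proj(m,np.c_[P[0]+R*np.cos(th),P[1]+R*np.sin(th),0*th+zz])
    t=r(z+.005,.01);b=r(z-.005,.01);p=r(z+.005,.004);print(z,"post/top edge",p[:,1].max()-1.5,"top face edge",t[:,1].max()-1.5,"bottom edge",b[:,1].max()-1.5,"width",np.ptp(t[:,0]))
g=cv2.imread("pics/w17.png")[:,:,1];print(g[14:50,312].tolist());print(g[18,288:340].tolist());print(g[22,288:340].tolist())
```

```text
0.084 post/top edge 28.793261043179655 top face edge 40.89884510021412 bottom edge 45.33915242401298 width 36.964384856773506
0.086 post/top edge 27.735826575214332 top face edge 39.96131330863284 bottom edge 44.48260810224028 width 37.31176251060225
0.088 post/top edge 26.658429866632048 top face edge 39.00620966984934 bottom edge 43.61072841477292 width 37.665731139398076
0.09 post/top edge 25.56050026186 top face edge 38.033035496527134 bottom edge 42.72309780120091 width 38.026480120125825
0.092 post/top edge 24.441445145207865 top face edge 37.04127305088596 bottom edge 41.819285549712276 width 38.39420615498682
0.094 post/top edge 23.300648874264596 top face edge 36.030384626246104 bottom edge 40.89884510021395 width 38.76911362905719
[75, 75, 76, 76, 77, 76, 75, 76, 76, 77, 77, 77, 72, 59, 48, 46, 46, 47, 48, 46, 43, 46, 45, 42, 37, 23, 20, 15, 40, 97, 152, 175, 180, 179, 181, 181]
[197, 197, 197, 197, 198, 199, 180, 119, 61, 46, 51, 50, 52, 50, 48, 49, 52, 63, 83, 89, 85, 81, 77, 75, 77, 77, 78, 80, 79, 78, 77, 78, 72, 56, 37, 33, 32, 36, 36, 40, 40, 42, 44, 90, 161, 221, 227, 224, 222, 220, 220, 221]
[195, 194, 190, 188, 191, 193, 180, 130, 74, 50, 49, 52, 52, 52, 51, 49, 51, 54, 67, 83, 86, 81, 76, 76, 76, 78, 80, 80, 80, 79, 78, 76, 64, 43, 31, 29, 32, 31, 32, 31, 32, 28, 46, 104, 173, 217, 222, 221, 222, 221, 222, 222]
```

Run:
```python
from h import *
m=dict(np.load("m17.npz"));s,p,R=cur()
g=cv2.imread("pics/w17.png");crop(g,270,100,90,80,8,"pics/w17d.png")
print("uncorr cap",[onz(m,[[314,141.3]],z)[0] for z in(.02,.038)],"corr",onz(m,[[312.5,142.7]],.03)[0])
L=onz(m,[[314.5,139.7]],p[2]-.0052)[0];Lc=onz(m,[[313,141.1]],p[2]-.0052)[0];print("lens uncorr",L,"corr",Lc, "kin", p+R@[.0132,.0005,-.0675])
```

```text
uncorr cap [array([ 0.6042, -0.0561,  0.02  ]), array([ 0.6041, -0.0561,  0.038 ])] corr [ 0.6029 -0.0553  0.03  ]
lens uncorr [ 0.604  -0.0561  0.1749] corr [ 0.6034 -0.0556  0.1749] kin [ 0.6037 -0.0557  0.1668]
```

View pics/w17d.png

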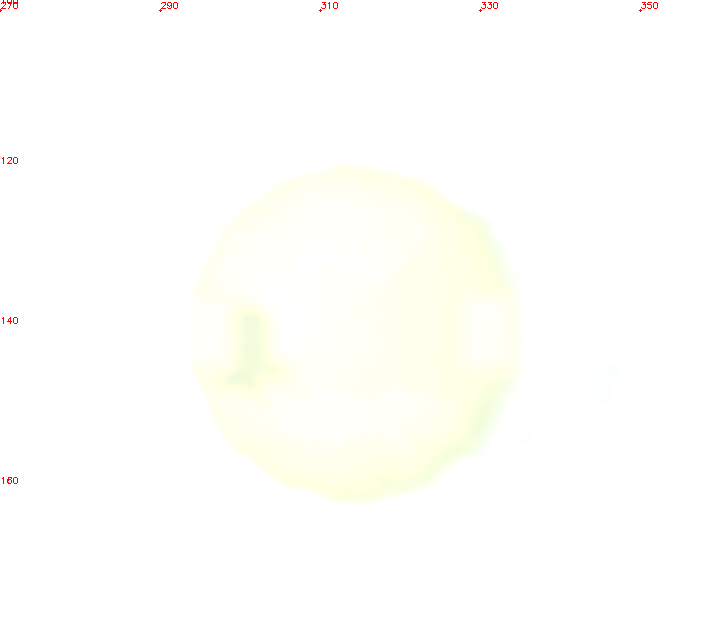

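Lens and cap agree within 1 mm in all three measurements. I take the collar height as 0.0886 m, so I go back down to a TCP height of about 0.102 m.

Request:
step_arm(
  steps=[
    [[0.3, 0, 0], 0],
    [[0.7, 0, 0], 0],
    [[1, 0, 0], 0],
    [[0.9, 0, 0], 0],
    [[0.6, 0, 0], 0],
    [[0.3, 0, 0], 0],
    [[0.16, 0, 0], 0],
    [[0, 0, 0], 0],
    [[0, 0, 0], 0],
    [[0, 0, 0], 0],
    [[0, 0, 0], 0],
    [[0, 0, 0], 0],
    [[0, 0, 0], 0],
  ],
)

```text
time_s: 30.0
tcp_pos: [0.5387, -0.0711, 0.1024]
eef_rot: [179.8, 89.9, 13.5]
contact_force: [-0.6, -0.5, -0.1]
gripper_width: 0.0159
```

Run:
```python
from h import *
info();g=capture("wrist");cv2.imwrite("pics/w18.png",g);cv2.imwrite("pics/s18.png",capture("scene"))
s,p,R=cur();print("lens",p+R@[.0132,.0005,-.0675],p)
```

```text
t 30.0 tcp [ 0.5387 -0.0711  0.1024] F [-0.6188 -0.5284 -0.0827] w 0.015893663479819905 j [ 13.1554  16.2095 -26.5939  -0.0004 -47.1451  90.5351]
toolx [ 0.0009  0.0002 -1.    ] yawy -76.30981132554311
lens [ 0.6043 -0.0556  0.0891] [ 0.5386 -0.0711  0.1022]
```

View pics/w18.png

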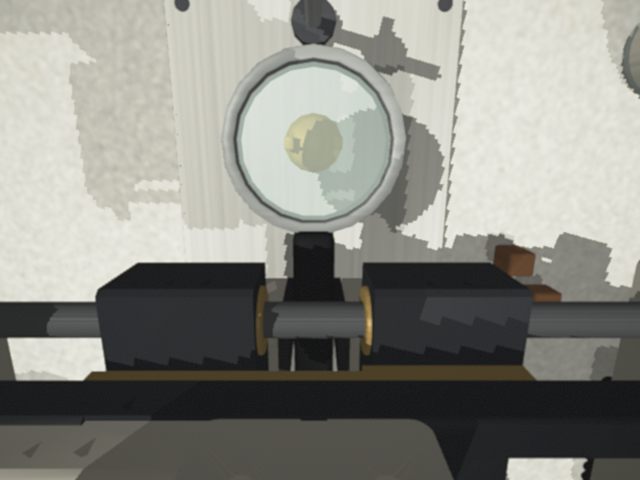

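View pics/s18.png

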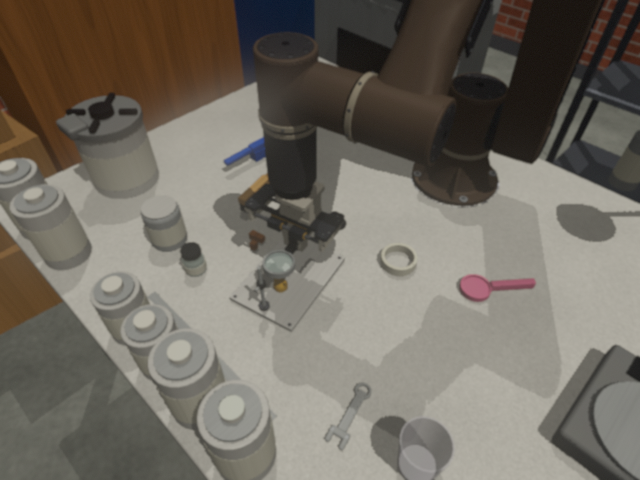

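The lens at (314,140) is centred over the cap at (313,142) and clear of the post. The scraps and brush lie off the plate. I'll let it settle, then hand in.

Request:
step_arm(
  steps=[
    [[0, 0, 0], 0],
    [[0, 0, 0], 0],
    [[0, 0, 0], 0],
    [[0, 0, 0], 0],
    [[0, 0, 0], 0],
    [[0, 0, 0], 0],
  ],
)

```text
time_s: 30.6
tcp_pos: [0.5385, -0.0711, 0.1019]
eef_rot: [6.8, 90.0, -159.5]
contact_force: [-0.1, 0.1, -0.9]
gripper_width: 0.0158
```

Run:
```python
from h import *
info();print(close_job())
```

```text
t 30.6 tcp [ 0.5385 -0.0711  0.1019] F [-0.1166  0.066  -0.8992] w 0.015820761664211244 j [ 13.1532  16.2541 -26.6109   0.0007 -47.139   90.5371]
toolx [-0.0001 -0.     -1.    ] yawy -76.30921905374845
the job is handed in; nothing more can be done
None
```

The job is handed in at 30.6 s of the 58 s. I swept the three scraps with the wooden brush off the long edge of the plate onto the bench. I then stood the brush on the bench clear of the plate, and the arm is now holding the black loupe level over the air cap.

**Last checks:**
- **Lens position:** it is within about 1 mm of the cap in plan. The tool points straight down to within 0.01° by its own reading.
- **Lens height:** about 0.0887 m, against my adopted collar height of 0.0886 m.
- **Surroundings:** nothing else on the bench looked disturbed, and the measured forces stayed small throughout.

**Where checks disagreed:**
- **Collar height:** the wrist camera gave about 0.088 m, the top camera 0.0885 m and the scene camera 0.0905 m. The lens could be up to 2 mm off the collar's true height.
- **Scene camera:** it also placed the plate about 3 mm to the side of where the other two cameras put it. I used the wrist and top cameras for the position.
- **Brush grip:** the gripper closed to 31 mm, not the 24 mm of the wooden back. It was gripping the top of the bristle block, but the brush did not slip.

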